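# Fold the hex-key set and put it away in the pull-out tray

## Task

Fold both keys of the folding hex-key set fully down into its handle while it lies on the shelf, pressing gently. Then lay the folded set flat in the drawer unit's pull-out tray without dropping it, and push the tray fully home. Leave the jar, tyre lever, valve wrench and inflator head where they are, and let go of everything at the end.

Things in the scene. Friction and masses are not known exactly. Their poses are not given: they have to be found in the camera images.
- tool_mid (a point): Centre of the loose folding hex-key set, 12 mm above its underside: dark steel handle lying on the shelf, 92 mm long (x), 30 wide (y), 23 high (z up), 0.2 kg; two 4 mm cheeks with a 22 mm slot open at the top, from which two bright keys stand up. Same after a half turn. At the start x points away from the robot within 35 degrees. It may slide a little when a key is pushed.
- key_a (a joint): Angle (rad) of the key hinged at the handle's x -38, y +6.5 mm, 9.5 mm above tool_mid: 0 = folded (stop), pointing to +x, top 2 mm above the cheeks; 1.57 = upright; up to 2.3 = leaning out past the -x end. Round, 7 mm thick, 66 mm from hinge to tip, swings in the handle's x-z plane. Stiff friction hinge (0.035 N m), no spring: stays where left.
- key_b (a joint): Angle (rad) of the other key, alike, hinged at x +38, y -6.5 mm, 9.5 mm above tool_mid: 0 = folded, pointing to -x; up to 2.3 = leaning out past the +x end. The two keys pass side by side with 6 mm between them.
- unit_mouth (a point): Fixed drawer unit, grey plastic, 165 mm deep (x, into the unit, away from the robot), 152 wide (y), 125 high (z): a closed white drawer above, an open slot with the tray below. The point is the middle of the slot's top edge on the flat front face, 70 mm above the shelf board. All above the slot is solid.
- tray (a joint): Slide of the pull-out tray (m): 0 = fully home (stop), 0.058 = fully out (stop). It sticks out about 50 to 57 mm at the start. About 2 N of friction; it stays where it is left.
- tray_in (a point): Centre of the tray's inner floor, moving with the tray; axes as the unit's. Floor 12 mm above the shelf board, inside 141 mm (x) by 128 mm (y); side and back walls 18 mm above the floor; front lip 8 mm above it, 5 mm thick, inner face 70.5 mm to -x of this point. Only the part that sticks out of the unit is open from above.
- tray_front (a point): Centre of the front face of the tray's pull tab, moving with the tray: 60 mm wide (y), 6 to 26 mm above the shelf board, standing 14 mm out from the tray's front; axes as the unit's. When home, the tray's front is flush with the unit's front face. Push here towards the unit.
- jar: Bystander: clear glass jar with metal twist cap, 68 mm across, 100 mm high; origin under its centre.
- lever: Bystander: blue plastic tyre lever lying flat, about 120 mm long, 7 mm high; origin under its middle.
- wrench: Bystander: small stainless valve wrench lying flat, 110 mm long; origin under its middle.
- inflator: Bystander: silver CO2 inflator head standing upright, 26 mm across, 53 mm high; origin under its centre.
Mind the look-alikes: they are no part of the job. Of the things that look like the part that bears tool_mid, the smallest one is meant.

How it is judged:
By the outcome, as a careful person would: the job done as asked, in the order asked, and still so for the second after the job is handed in, with the robot touching nothing.
It also fails if it takes over 67 s, if anything falls off the work surface, if the arm or the gripper's body presses on something with over 40 N, if the wrist force passes 120 N, or if a joint passes its speed limit or range.

## Robot

A 7-joint arm with a two-finger parallel gripper is mounted at the origin on the work surface. World frame = base frame: x ahead of the robot, y to its left, z up, the work surface at z = 0. Lengths are in m, angles in rad, forces in N, time in s.
With the tool pointing down it reaches from about 0.425 to 0.925 m from the base axis. Payload 6.8 kg.
Tool frame: the origin (TCP) lies at the very end of the fingers, on their centre line; the grasp point (between the pads) lies 19 mm behind it (r.tcp_to_grasp is the distance from the TCP to the grasp point, in m); z points along the fingers, y is the line along which they close (so a half turn about z gives the same grasp; the last joint's range is limited). The gripper opens to 85 mm and grips with 20 to 120 N. Pads are 22 mm wide; open, the fingers measure 114 mm over their backs; the gripper's body (76 mm by 85 mm) begins 54 mm behind the grasp point. The pads swing forward as they close: fully open they stand 13 mm farther back than shut.
Start: joints at [-1.275, 0.477, 0.022, 1.555, -0.011, 1.109, -0.083], TCP at [0.265, 0.621, 0.231] pointing down, gripper open.
Joint ranges: [-2.96, 2.96], [-0.34, 2.1], [-1.41, 1.46], [0.24, 2.44], [-1.37, 4.51], [0.17, 1.92], [-2.96, 2.96]. Speed limits (rad/s): [2.39, 2.39, 3.14, 3.14, 3.14, 3.14, 3.14].

## Interface

Orientations are given as a rotation vector (axis times angle).
In Python, from bench import r gives the robot as it stands.
- The arm moves only by the tool step_arm, never from a script. Its argument "moves" is a list of rows, each a list of 7 numbers: the shift along the tool's x, y, z in mm, then the turn, a rotation vector about the tool's x, y, z in rad, then the finger opening in mm, from 0 to 85.4. A call has 1 to 8 rows; each row is the pose to reach, as a shift and turn from the pose commanded when the call began, along the tool's axes at that moment; what a row does not reach only later rows make up. A row lasts 1/10 s, in which the tool goes at most 50 mm and 8.59 degrees, less where a joint would pass 70% of its speed; a pose out of reach is approached as far as the arm can. A call with a gripper value outside its range is refused whole. The fingers move at their own pace and stop on an object; "grip_force" is the grip in N (left out, the last holds). Time passes only in rows, so rows that repeat a pose let the fingers close. It gives the time, the measured TCP pose, the force, the opening and the grip force at its end, in the units of the state.
- r.get_obs(): the state, without advancing time (a new reading comes with each control period).
- r.grab_frame(name): name is "scene" or "top"; returns a dict with "image" (384x512x3 uint8, red, green, blue), "depth" (384x512 float32, m along the optical axis (not along the pixel's ray), 0 where there is no reading), "mtx" (3x3 intrinsics, pixels), "k1" (the pictures are not rectified: a ray, as slopes to the right and down, at radius r is drawn at 1 + k1 r^2 times it, then the intrinsics apply), "rvec" (rotation vector, rad) and "tvec" (3), from world to camera coordinates, as OpenCV has them. Camera axes: x right, y down, z forward; pixel columns grow to the right and rows downward; lengths in m; the calibration is good to about 2 mm. A picture is of the moment at which its call begins.
- r.hand_in(): hands the job in; it is judged then, once.
The state is a dict: "clock": time; "joints": joint angles; "qvel": joint speeds; "tau": joint torques, N m; "tcp_pos": TCP position; "orientation": TCP orientation; "contact_force": force on the tool from outside, world axes, zero at the start; "moment": the same for the moment, N m; "grip_width": finger opening in m; "gripper_force": force on a finger pad.
Only numpy, scipy, OpenCV 4.12 (cv2) and the standard library are available. Lean on these libraries where they do the work, as an engineer would, in place of code of your own. Each camera call takes 0.05 s, during which the arm holds its last target. There are 200 camera calls.

## Working session

There is one attempt and no reset: what is moved stays moved. The work goes in short steps, Python scripts to look and compute and a tool call to move; the robot and the scene stay as the last step left them, time stands still between calls to the robot, and variables do not carry over. Pictures are saved under pics/ and viewed, at most 10 in all, crops included, and the job is handed in when it is done.

Besides the shell and the picture viewer there is one more tool, called after ">>>" as name(argument=value, ...) on one line, values as JSON. step_arm: Moves the arm, as the interface text tells. Its arguments: {"type":"object","properties":{"moves":{"type":"array","items":{"type":"array","items":{"type":"number"}}},"grip_force":{"type":"number"}},"required":["moves"]}

```bash
ls; mkdir -p pics; cat > h.py <<'E'
import numpy as np, cv2, pickle
from scipy.spatial.transform import Rotation as R
from bench import r
def grab(n,tag):
    f=r.grab_frame(n); pickle.dump(f,open(f'{tag}.pkl','wb')); return f
def load(tag): return pickle.load(open(f'{tag}.pkl','rb'))
def save(f,name,crop=None,s=1):
    im=f['image'][...,::-1]
    if crop: u0,v0,u1,v1=crop; im=im[v0:v1,u0:u1]
    cv2.imwrite(f'pics/{name}.png',cv2.resize(im,None,fx=s,fy=s,interpolation=cv2.INTER_CUBIC))
def rays(f,uv):
    K=np.array(f['mtx'],float); d=np.array([f['k1'],0,0,0,0],float)
    p=cv2.undistortPoints(np.array(uv,float).reshape(-1,1,2),K,d).reshape(-1,2)
    return np.c_[p,np.ones(len(p))]
def cam(f):
    Rm=cv2.Rodrigues(np.array(f['rvec'],float))[0]; return Rm,-Rm.T@np.array(f['tvec'],float).ravel()
def at_z(f,uv,z):
    Rm,c=cam(f); d=rays(f,uv)@Rm
    return c+d*((z-c[2])/d[:,2])[:,None]
def at_d(f,uv):
    Rm,c=cam(f); D=f['depth']; d=rays(f,uv)@Rm
    return np.array([c+x*D[int(round(v)),int(round(u))] for x,(u,v) in zip(d,uv)])
def cloud(f):
    h,w=f['depth'].shape; uu,vv=np.meshgrid(range(w),range(h))
    Rm,c=cam(f); d=rays(f,np.c_[uu.ravel(),vv.ravel()])@Rm
    P=c+d*f['depth'].ravel()[:,None]; P[f['depth'].ravel()==0]=np.nan
    return P.reshape(h,w,3)
E
python3 - <<'E'
from h import *
o=r.get_obs(); print({k:np.round(v,3) for k,v in o.items()}, r.tcp_to_grasp)
a=grab('scene','s0'); b=grab('top','t0')
save(a,'s0',s=1.5); save(b,'t0',s=1.5)
print(cam(a)[1],cam(b)[1],a['mtx'],a['k1'])
E
```

```text
pics
{'clock': np.float64(0.0), 'joints': array([-1.275,  0.478,  0.022,  1.556, -0.011,  1.109, -0.083]), 'qvel': array([-0.001,  0.001,  0.   ,  0.   ,  0.001,  0.001, -0.002]), 'tau': array([-0.0000e+00, -5.9646e+01,  1.6080e+00, -2.8118e+01,  1.3000e-02,
        1.0000e-02, -0.0000e+00]), 'tcp_pos': array([0.265, 0.62 , 0.23 ]), 'orientation': array([-6.300e-01, -3.078e+00,  3.000e-03]), 'contact_force': array([ 0.303, -0.648,  0.367]), 'moment': array([ 0.016, -0.033,  0.003]), 'gripper_force': np.float64(0.0), 'grip_width': np.float64(0.085)} 0.0187
[1.20475817 0.54458473 0.64288448] [ 0.45409357 -0.07233643  1.33982616] [[413.65526247   0.         257.85327912]
 [  0.         413.65526247 191.886839  ]
 [  0.           0.           1.        ]] -0.046835873830528674
```

View pics/s0.png

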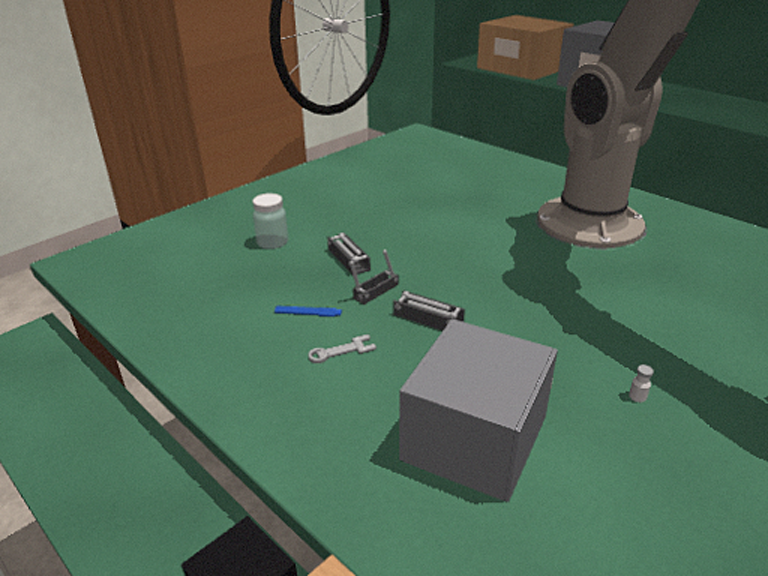

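View pics/t0.png

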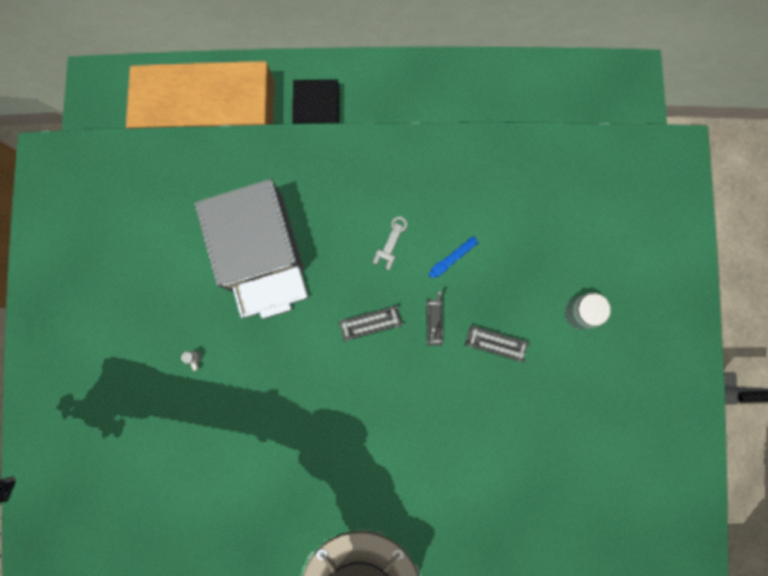

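The top view shows the target (keys standing) at about (435,318), between two larger folded look-alikes. The unit is at (245,230) with its tray protruding to (270,295), the inflator is at (190,358), and the jar, lever and wrench are to the right and above. I'll enlarge the target in both views.

```bash
python3 - <<'E'
from h import *
a=load('s0'); b=load('t0')
ca=cv2.resize(a['image'][155:225,210:320,::-1],None,fx=7,fy=7,interpolation=cv2.INTER_CUBIC)
cv2.imwrite('pics/sc.png',ca)
c1=cv2.resize(b['image'][180:240,265:315,::-1],None,fx=8,fy=8,interpolation=cv2.INTER_CUBIC)
c2=cv2.resize(b['image'][115:220,125:210,::-1],None,fx=4.571,fy=4.571,interpolation=cv2.INTER_CUBIC)[:480]
cv2.imwrite('pics/tc.png',np.hstack([c1,c2]))
print(c1.shape,c2.shape)
P=cloud(b); 
for n,(u,v) in dict(table=(250,250),unit=(163,155),handle=(290,218),wr=(260,163),lev=(302,171),infl=(126,239),jar=(396,206)).items(): print(n,np.round(P[v,u],3))
E
```

```text
(480, 400, 3) (480, 389, 3)
table [ 0.425 -0.034 -0.003]
unit [0.692 0.204 0.126]
handle [ 0.52  -0.155  0.002]
wr [ 0.688 -0.066  0.007]
lev [ 0.663 -0.194  0.004]
infl [0.459 0.328 0.05 ]
jar [ 0.546 -0.45   0.102]
```

View pics/sc.png

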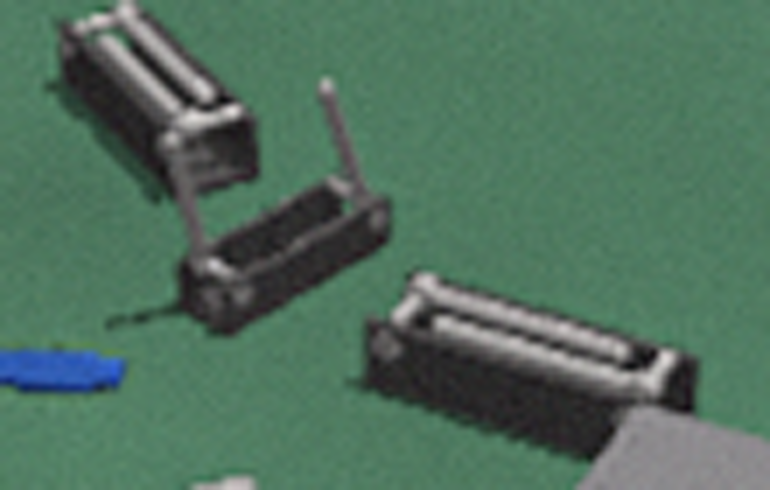

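View pics/tc.png

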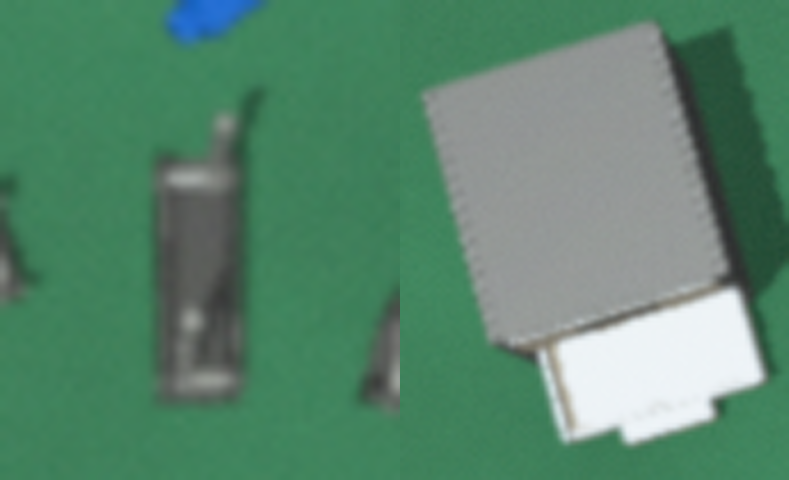

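The scene crop shows key b (far end) with its base at (205,250) and tip at (175,140), and key a with its base at (355,200) and tip at (327,88). Both are near upright. The top crop shows the handle corners at about (160,160), (242,160), (160,402) and (240,402). The tray lip runs (562,440) to (765,380), and the tab front runs (628,445) to (716,418).

```bash
cat >> h.py <<'E'
def px(xy,s,off): return [( (x+.5)/s-.5+off[0],(y+.5)/s-.5+off[1]) for x,y in xy]
def rect(f,mask,z):
    c=max(cv2.findContours(mask.astype(np.uint8),cv2.RETR_EXTERNAL,cv2.CHAIN_APPROX_NONE)[0],key=cv2.contourArea)
    p=at_z(f,c.reshape(-1,2),z)[:,:2]
    return cv2.minAreaRect((p*1000).astype(np.float32))
E
python3 - <<'E'
from h import *
a=load('s0'); b=load('t0')
T=px([(160,160),(242,160),(160,402),(240,402)],8,(265,180))
p=at_z(b,T,.023); print('handle corners',np.round(p,4).tolist(), p.mean(0))
im=b['image'].astype(int); P=cloud(b)
notg=(im[...,1]-im[...,0]<25)
m=np.zeros(notg.shape,bool); m[195:231,280:300]=notg[195:231,280:300]
print('handle rect',rect(b,m,.02),m.sum())
mu=P[...,2]>.11; mu[:, :100]=0; mu[:,230:]=0; mu[:100]=0; mu[230:]=0
print('unit top rect',rect(b,mu,.125),mu.sum())
U=px([(490-400,342),(727-400,275),(655-400,20),(422-400,92)],4.571,(125,115)); pu=at_z(b,U,.125); print('unit corners',np.round(pu,4).tolist())
L=px([(162,440),(365,380)],4.571,(125,115)); print('lip',at_z(b,L,.02).round(4).tolist())
B=px([(228,445),(316,418)],4.571,(125,115)); print('tab',at_z(b,B,.026).round(4).tolist())
# keys: hinge at z .0215; tip from two views
S=px([(175,140),(327,88),(205,250),(355,200)],7,(210,155)); Tt=px([(225,122),(192,320),(215,180),(185,380)],8,(265,180))
Ra,ca=cam(a); Rb,cb=cam(b)
for n,s,t in zip(['btip','atip','bbase','abase'],S,Tt):
    da=(rays(a,[s])@Ra)[0]; db=(rays(b,[t])@Rb)[0]
    k=np.linalg.lstsq(np.c_[da,-db],cb-ca,rcond=None)[0]; q1=ca+k[0]*da;q2=cb+k[1]*db
    print(n,((q1+q2)/2).round(4),np.linalg.norm(q1-q2).round(4))
E
```

```text
handle corners [[0.5744, -0.1384, 0.023], [0.5741, -0.169, 0.023], [0.4845, -0.1374, 0.023], [0.4842, -0.167, 0.023]] [ 0.52930528 -0.15294325  0.023     ]
handle rect ((537.55712890625, -151.33602905273438), (29.87200927734375, 101.5751953125), 89.1960220336914) 316
unit top rect ((692.6866455078125, 204.77655029296875), (173.48486328125, 155.28866577148438), 17.020112991333008) 3240
unit corners [[0.596, 0.2554, 0.125], [0.6358, 0.1107, 0.125], [0.7954, 0.1574, 0.125], [0.7521, 0.3022, 0.125]]
lip [[0.5432, 0.2345, 0.02], [0.5818, 0.1009, 0.02]]
tab [[0.5393, 0.1896, 0.026], [0.5566, 0.132, 0.026]]
btip [ 0.582  -0.1584  0.0823] 0.0011
atip [ 0.512  -0.1462  0.0803] 0.0002
bbase [ 0.567  -0.1591  0.0252] 0.0011
abase [ 0.4934 -0.1478  0.0195] 0.0024
```

The measurements agree with the given sizes:
- **Handle:** centre (0.529, -0.153), yaw about -0.015. Key a is at about 1.23 rad and key b at about 1.81.
- **Unit:** yaw about 0.287, mouth (0.615, 0.1825, 0.07), tray out about 55 mm.

Next I'll compute the move to above key a.

```bash
cat >> h.py <<'E'
def ori(yaw,tilt=0):  # tool pointing down, tool x backward, tilt>0: fingers point forward
    f=np.array([np.cos(yaw),np.sin(yaw),0]); l=np.array([-f[1],f[0],0]); u=np.array([0,0,1.])
    z=np.sin(tilt)*f-np.cos(tilt)*u; return R.from_matrix(np.c_[np.cross(l,z),l,z])
def mv(*targets):
    o=r.get_obs(); R0=R.from_rotvec(o['orientation'])
    print('at',np.round(o['tcp_pos'],4),'F',np.round(o['contact_force'],1),'t',round(float(o['clock']),2),'q',np.round(o['joints'],2),'w',round(float(o['grip_width']),4))
    for p,Rt in targets:
        print(np.round(R0.inv().apply(np.array(p)-o['tcp_pos'])*1000,1),np.round((R0.inv()*Rt).as_rotvec(),3))
E
python3 - <<'E'
from h import *
mv(((.518,-.1465,.23),ori(0)),((.45,.25,.23),ori(0)))
E
```

```text
at [0.265  0.6202 0.2304] F [ 0.4  0.  -0. ] t 0.1 q [-1.28  0.48  0.02  1.56 -0.01  1.11 -0.08] w 0.0852
[-533.9 -605.6    1.5] [-0.002 -0.    -0.404]
[-315.6 -267.8    0.9] [-0.002 -0.    -0.404]
```

>>> step_arm(moves=[[-315, -268, 0, 0, 0, -0.4, 0], [-315, -268, 0, 0, 0, -0.4, 0], [-315, -268, 0, 0, 0, -0.4, 0], [-315, -268, 0, 0, 0, -0.4, 0], [-315, -268, 0, 0, 0, -0.4, 0], [-315, -268, 0, 0, 0, -0.4, 0], [-315, -268, 0, 0, 0, -0.4, 0], [-315, -268, 0, 0, 0, -0.4, 0]], grip_force=30)

```text
clock: 0.9
tcp_pos: [0.4439, 0.2606, 0.2312]
orientation: [-0.006, -3.141, 0.0]
contact_force: [1.1, 0.4, 0.2]
grip_width: -0.0004
gripper_force: 0.0
```

```bash
python3 - <<'E'
from h import *
mv(((.518,-.1465,.15),ori(0)))
E
```

```text
at [0.4439 0.2606 0.2312] F [1.1 0.4 0.2] t 0.9 q [-0.72  0.21  0.08  1.94 -0.02  0.99  0.93] w -0.0004
[ -75.6 -406.8   81.2] [-0.    -0.    -0.004]
```

>>> step_arm(moves=[[-75, -407, 80, 0, 0, 0, 0], [-75, -407, 80, 0, 0, 0, 0], [-75, -407, 80, 0, 0, 0, 0], [-75, -407, 80, 0, 0, 0, 0], [-75, -407, 80, 0, 0, 0, 0], [-75, -407, 80, 0, 0, 0, 0], [-75, -407, 80, 0, 0, 0, 0], [-75, -407, 80, 0, 0, 0, 0]])

```text
clock: 1.7
tcp_pos: [0.513, -0.1256, 0.1549]
orientation: [-0.005, -3.141, -0.0]
contact_force: [1.5, 0.9, 0.1]
grip_width: 0.0001
gripper_force: 0.0
```

```bash
python3 - <<'E'
from h import *
mv(((.518,-.1465,.10),ori(0)))
E
```

```text
at [ 0.513  -0.1256  0.1549] F [1.5 0.9 0.1] t 1.7 q [-0.12  0.34  0.29  2.   -0.13  0.83  1.81] w 0.0001
[ -5.  -20.9  54.9] [ 0.    -0.    -0.003]
```

>>> step_arm(moves=[[-5, -20, 40, 0, 0, 0, 0], [-5, -20, 55, 0, 0, 0, 0], [-5, -20, 55, 0, 0, 0, 0], [-5, -20, 55, 0, 0, 0, 0]])

```text
clock: 2.1
tcp_pos: [0.5181, -0.1434, 0.1005]
orientation: [-0.005, -3.141, -0.0]
contact_force: [1.3, 0.5, -0.0]
grip_width: -0.0001
gripper_force: 0.0
```

```bash
python3 - <<'E'
from h import *
mv(((.518,-.1465,.10),ori(0)))
a=grab('scene','s1'); save(a,'s1',(205,140,325,230),6)
E
```

```text
at [ 0.5181 -0.1434  0.1005] F [ 1.3  0.5 -0. ] t 2.1 q [-0.06  0.43  0.27  2.01 -0.17  0.72  1.88] w -0.0001
[ 0.1 -3.1  0.5] [ 0.    -0.001 -0.003]
```

View pics/s1.png

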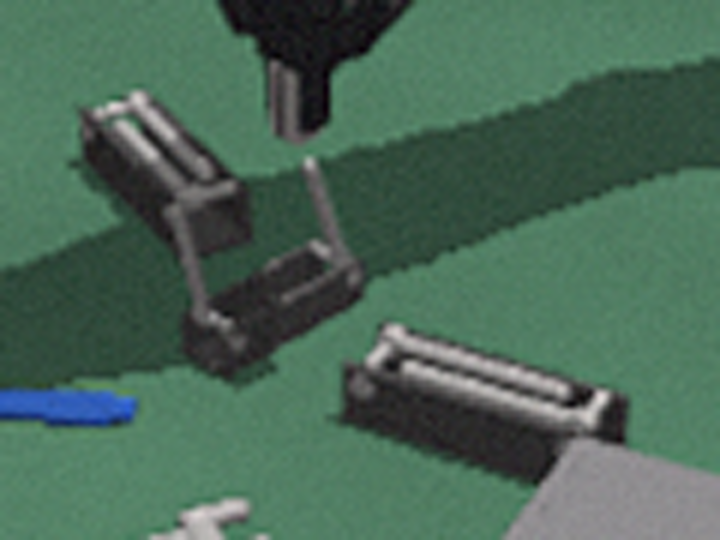

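The picture shows the shut fingertip at about (298,135), just above key a's tip at (312,165). It is aligned for pressing down.

>>> step_arm(moves=[[0, -3, 10, 0, 0, 0, 0], [0, -3, 18, 0, 0, 0, 0], [-2, -3, 26, 0, 0, 0, 0], [-4, -3, 34, 0, 0, 0, 0], [-6, -3, 42, 0, 0, 0, 0], [-8, -3, 50, 0, 0, 0, 0], [-10, -3, 57, 0, 0, 0, 0], [-10, -3, 64, 0, 0, 0, 0]])

```text
clock: 2.95
tcp_pos: [0.5277, -0.1467, 0.0354]
orientation: [-0.006, -3.141, -0.0]
contact_force: [1.0, 1.0, 1.5]
grip_width: -0.0001
gripper_force: 0.3
```

>>> step_arm(moves=[[0, 0, 4, 0, 0, 0, 0], [0, 0, 8, 0, 0, 0, 0], [0, 0, 10, 0, 0, 0, 0], [0, 0, 11, 0, 0, 0, 0]])

```text
clock: 3.35
tcp_pos: [0.5278, -0.1469, 0.0252]
orientation: [-0.006, -3.141, -0.0]
contact_force: [-0.3, -0.5, -0.2]
grip_width: -0.0003
gripper_force: 0.3
```

```bash
python3 - <<'E'
from h import *
mv(((.60,-.159,.12),ori(0)))
E
```

```text
at [ 0.5278 -0.1469  0.0252] F [-0.3 -0.5 -0.2] t 3.35 q [-0.02  0.57  0.23  2.02 -0.22  0.58  1.93] w -0.0003
[-72.2 -11.8 -94.9] [ 0.    -0.001 -0.004]
```

>>> step_arm(moves=[[0, 0, -40, 0, 0, 0, 0], [0, 0, -80, 0, 0, 0, 0], [-20, -12, -95, 0, 0, 0, 0], [-60, -12, -95, 0, 0, 0, 0], [-90, -12, -95, 0, 0, 0, 0], [-90, -12, -70, 0, 0, 0, 0], [-90, -12, -47, 0, 0, 0, 0], [-90, -12, -47, 0, 0, 0, 0]])

```text
clock: 4.15
tcp_pos: [0.6155, -0.1585, 0.0693]
orientation: [-0.006, -3.135, -0.002]
contact_force: [0.0, 0.3, 0.5]
grip_width: 0.0
gripper_force: 0.0
```

```bash
python3 - <<'E'
from h import *
mv(((.60,-.159,.072),ori(0)),((.553,-.159,.072),ori(0)))
E
```

```text
at [ 0.6155 -0.1585  0.0693] F [0.  0.3 0.5] t 4.15 q [-0.03  0.61  0.26  1.79 -0.21  0.78  1.9 ] w 0.0
[15.5 -0.5 -2.6] [ 0.001 -0.006 -0.004]
[62.5 -0.7 -2.3] [ 0.001 -0.006 -0.004]
```

>>> step_arm(moves=[[10, 0, -3, 0, 0, 0, 0], [18, 0, -3, 0, 0, 0, 0], [25, 0, -3, 0, 0, 0, 0], [32, 0, -3, 0, 0, 0, 0], [40, 0, -3, 0, 0, 0, 0], [48, 0, -3, 0, 0, 0, 0], [55, 0, -3, 0, 0, 0, 0], [62, 0, -2, 0, 0, 0, 0]])

```text
clock: 4.95
tcp_pos: [0.5553, -0.159, 0.0745]
orientation: [-0.006, -3.141, -0.0]
contact_force: [1.0, -0.7, 1.1]
grip_width: 0.0002
gripper_force: 0.6
```

```bash
python3 - <<'E'
from h import *
mv(((.543,-.159,.05),ori(0)),((.537,-.159,.0355),ori(0)))
a=grab('scene','s2'); save(a,'s2',(205,140,325,230),6)
E
```

```text
at [ 0.5553 -0.159   0.0745] F [ 1.  -0.7  1.1] t 4.95 q [-0.03  0.53  0.26  1.93 -0.2   0.71  1.92] w 0.0002
[12.3 -0.  24.5] [ 0.    -0.    -0.004]
[18.3 -0.1 39. ] [ 0.    -0.    -0.004]
```

View pics/s2.png

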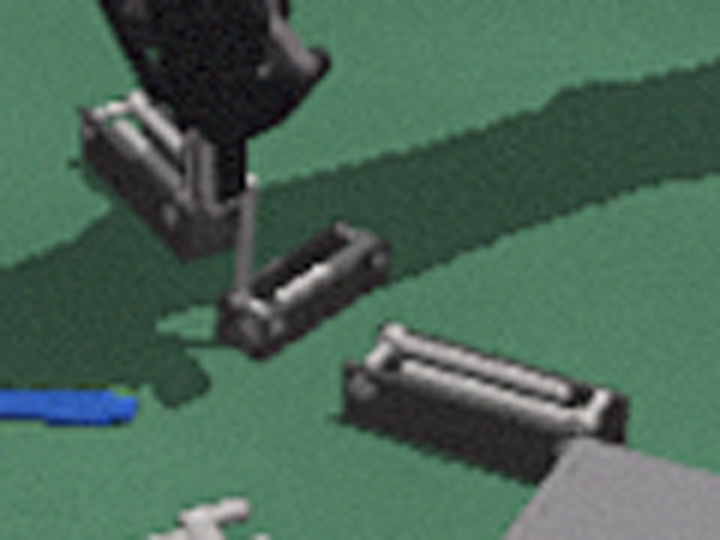

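Key a is folded and lies in the slot. Key b is now only slightly past upright, with its base at (240,300) and tip at (252,182). The handle has slid a little toward the robot, so I'll measure it.

```bash
cat >> h.py <<'E'
def at_y(f,uv,y):
    Rm,c=cam(f); d=rays(f,uv)@Rm
    return c+d*((y-c[1])/d[:,1])[:,None]
E
python3 - <<'E'
from h import *
a=load('s2')
print('tip,base b', at_y(a,px([(252,182),(241,297)],6,(205,140)),-.1595).round(4).tolist())
print('now far/near top ends', at_z(a,px([(262,345),(222,322),(386,255)],6,(205,140)),[.0,.0,.012][0]).round(4).tolist())
b=load('s1'); print('tip,base b before', at_y(b,px([(178,208),(203,310)],6,(205,140)),-.1595).round(4).tolist())
print('far ends before', at_z(b,px([(230,375),(188,350),(359,277)],6,(205,140)),0.).round(4).tolist())
E
```

```text
tip,base b [[0.5359, -0.1595, 0.0764], [0.5451, -0.1595, 0.0187]]
now far/near top ends [[0.5471, -0.1442, 0.0], [0.5465, -0.1716, 0.0], [0.4503, -0.1561, 0.0]]
tip,base b before [[0.5813, -0.1595, 0.0824], [0.5691, -0.1595, 0.0229]]
far ends before [[0.5743, -0.1374, 0.0], [0.5735, -0.1661, 0.0], [0.4739, -0.1519, 0.0]]
```

>>> step_arm(moves=[[-2, -2, -20, 0, 0, 0, 0], [13, -3, -19, 0, 0, 0, 0], [15, -3, -13, 0, 0, 0, 0], [20, -3, -11, 0, 0, 0, 0], [26, -3, -9, 0, 0, 0, 0]])

```text
clock: 5.5
tcp_pos: [0.5308, -0.1625, 0.0837]
orientation: [0.006, 3.14, -0.001]
contact_force: [-1.7, -2.4, 10.8]
grip_width: -0.0002
gripper_force: 4.8
```

```bash
python3 - <<'E'
from h import *
mv(((.51,-.162,.07),ori(0)))
a=grab('scene','s3'); save(a,'s3',(205,140,325,230),6)
E
```

```text
at [ 0.5308 -0.1625  0.0837] F [-1.7 -2.4 10.8] t 5.5 q [-0.03  0.48  0.27  1.98 -0.19  0.7   1.93] w -0.0002
[20.8  0.4 13.6] [-0.001  0.001 -0.004]
```

View pics/s3.png

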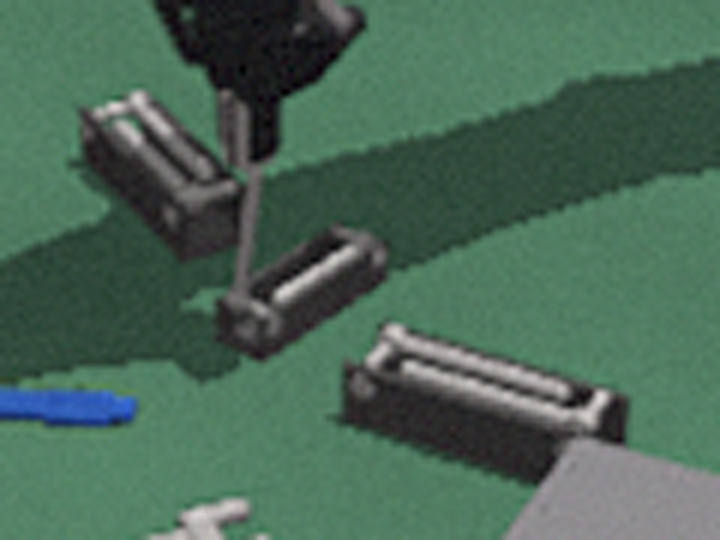

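Key b is caught by friction under the fingertip (tip at (258,172)), and the downward force is 10.8 N. I'll ease off and drag it toward -x.

>>> step_arm(moves=[[3, 0, -2, 0, 0, 0, 0], [8, 0, -2, 0, 0, 0, 0], [13, 0, -1, 0, 0, 0, 0], [18, 0, 1, 0, 0, 0, 0]])

```text
clock: 5.95
tcp_pos: [0.5112, -0.1614, 0.0818]
orientation: [-0.006, -3.141, -0.001]
contact_force: [-0.0, -0.3, 0.0]
grip_width: 0.0002
gripper_force: 0.0
```

```bash
python3 - <<'E'
from h import *
mv(((.51,-.162,.07),ori(0)))
a=grab('scene','s4'); save(a,'s4',(225,150,295,210),5)
E
```

```text
at [ 0.5112 -0.1614  0.0818] F [-0.  -0.3  0. ] t 5.95 q [-0.03  0.46  0.27  2.03 -0.19  0.68  1.93] w 0.0002
[ 1.2 -0.6 11.8] [ 0.    -0.001 -0.004]
```

View pics/s4.png

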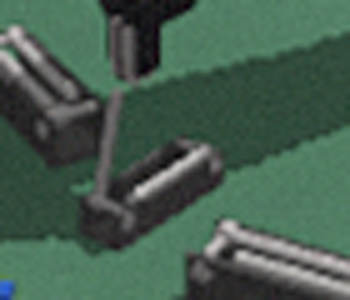

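The picture shows key b leaning toward the robot, with its base at (102,195) and tip at (118,92). The fingertip at (125,78) is just beyond and above it.

```bash
python3 - <<'E'
from h import *
for y in (-.159,-.163):
  print('s4 tip,base b', at_y(load('s4'),px([(118,92),(102,195)],5,(225,150)),y).round(4).tolist())
  print('s3 tip,base b', at_y(load('s3'),px([(258,172),(241,297)],6,(205,140)),y).round(4).tolist())
a=load('s4'); print('fingertip lower corners?',at_z(a,px([(125,82)],5,(225,150)),.082).round(4).tolist())
print('far/near bottom', at_z(a,px([(105,250)],5,(225,150)),0.).round(4).tolist())
E
```

```text
s4 tip,base b [[0.5301, -0.159, 0.0801], [0.5446, -0.159, 0.0203]]
s3 tip,base b [[0.5325, -0.159, 0.0803], [0.5456, -0.159, 0.0192]]
s4 tip,base b [[0.5263, -0.163, 0.0769], [0.5408, -0.163, 0.0167]]
s3 tip,base b [[0.5287, -0.163, 0.0771], [0.5418, -0.163, 0.0156]]
fingertip lower corners? [[0.5221, -0.1616, 0.082]]
far/near bottom [[0.5608, -0.1407, 0.0]]
```

>>> step_arm(moves=[[0, 0, -12, 0, 0, 0, 0], [-20, 0, -12, 0, 0, 0, 0], [-20, 0, -4.5, 0, 0, 0, 0], [-15, 0, -3, 0, 0, 0, 0], [-10, 0, -1.5, 0, 0, 0, 0], [-5, 0, 1, 0, 0, 0, 0], [0, 0, 4, 0, 0, 0, 0], [5, 0, 8, 0, 0, 0, 0]])

```text
clock: 6.8
tcp_pos: [0.5055, -0.1626, 0.0745]
orientation: [-0.007, -3.14, 0.0]
contact_force: [-5.2, -1.5, 8.4]
grip_width: 0.0001
gripper_force: 4.2
```

```bash
python3 - <<'E'
from h import *
mv(((.51,-.162,.07),ori(0)))
a=grab('scene','s5'); im=a['image'].astype(int)
# bright key pixels: print gray map around
g=im[150:205,232:268].sum(2)//3
ng=(im[150:205,232:268,1]-im[150:205,232:268,0]<15)
for row in range(0,55,2): print(row+150,''.join('#' if n and v<70 else ('o' if n and v>=110 else ('+' if n else '.')) for v,n in zip(g[row],ng[row])))
E
```

```text
at [ 0.5055 -0.1626  0.0745] F [-5.2 -1.5  8.4] t 6.8 q [-0.02  0.47  0.27  2.04 -0.19  0.66  1.94] w 0.0001
[-4.5  0.6  4.5] [-0.    -0.001 -0.005]
150 ..............#####################.
152 ...............##################...
154 ................##############......
156 ................+++#######..........
158 +...............###++#####..........
160 o++.............+##++#####..........
162 o++##...........+##++#####..........
164 #+oo+##..........##++#####..........
166 ###+o+o+#........+#++##++...........
168 o+###+oo+##.........+o+.............
170 ++o+#+###++++#.....+o+..............
172 ##+ooooo+++####...+o+#..............
174 ####+++########...+o+...............
176 #+#############..+o+................
178 ###############.+o+........#++++.+..
180 ###############+o+.....++######oooo+
182 ..#######.....+o+...++######ooooo+#+
184 .............#oo+.#######oooo++####+
186 .............oo+######oooo++########
188 ...........+oo+####+ooo++##########.
190 .........##ooo++##+++###########....
192 .........######+++++#########.......
194 .........#########++######..........
196 .........##############.............
198 ............########...............o
200 ..............................++..oo
202 ..............................##++##
204 ...............................++++#
```

Key b now leans well over (tip (253,168), base (244,188)), so I'll press it straight down.

>>> step_arm(moves=[[0, 0, 5, 0, 0, 0, 0], [0, 0, 12, 0, 0, 0, 0], [0, 0, 20, 0, 0, 0, 0], [0, 0, 28, 0, 0, 0, 0], [0, 0, 35, 0, 0, 0, 0], [0, 0, 42, 0, 0, 0, 0], [0, 0, 46, 0, 0, 0, 0], [0, 0, 48, 0, 0, 0, 0]])

```text
clock: 7.65
tcp_pos: [0.5068, -0.1617, 0.0258]
orientation: [-0.006, -3.141, -0.0]
contact_force: [-0.5, 0.6, 0.8]
grip_width: 0.0002
gripper_force: 0.3
```

>>> step_arm(moves=[[0, 0, 1, 0, 0, 0, 0], [0, 0, 2, 0, 0, 0, 0], [0, 0, 2, 0, 0, 0, 0]])

```text
clock: 7.95
tcp_pos: [0.5071, -0.1618, 0.0248]
orientation: [0.006, 3.142, 0.0]
contact_force: [-2.6, 0.7, 4.4]
grip_width: -0.0
gripper_force: 2.2
```

>>> step_arm(moves=[[0, 0, -4, 0, 0, 0, 0], [-18, 2, -4, 0, 0, 0, 0], [-18, 2, 1, 0, 0, 0, 0], [-18, 2, 1, 0, 0, 0, 0], [0, 1, -4, 0, 0, 0, 0], [22, 1, -4, 0, 0, 0, 0], [22, 1, 1, 0, 0, 0, 0], [22, 1, 1, 0, 0, 0, 0]])

```text
clock: 8.75
tcp_pos: [0.4812, -0.1611, 0.0231]
orientation: [-0.008, -3.135, -0.002]
contact_force: [-11.1, -0.7, 13.4]
grip_width: -0.0
gripper_force: 7.1
```

>>> step_arm(moves=[[22, 1, -50, 0, 0, 0, 50], [42, 31, -90, 0, 0, 0, 50], [42, 81, -130, 0, 0, 0, 50], [42, 120, -140, 0, 0, 0, 50], [42, 120, -140, 0, 0, 0, 50]])

```text
clock: 9.25
tcp_pos: [0.4452, -0.0356, 0.1655]
orientation: [-0.005, 3.137, 0.004]
contact_force: [0.4, -0.1, -0.1]
grip_width: 0.0497
gripper_force: 0.0
```

```bash
python3 - <<'E'
from h import *
mv()
b=grab('top','t1'); a=grab('scene','s6')
im=b['image'].astype(int); m=np.zeros(im.shape[:2],bool); notg=(im[...,1]-im[...,0]<25)
m[195:245,276:303]=notg[195:245,276:303]
for v in range(195,242,1): print(v,''.join('#' if x else '.' for x in m[v,270:310]))
n,lab,st,_=cv2.connectedComponentsWithStats(m.astype(np.uint8)); print(st)
print(rect(b,m,.022))
c1=cv2.resize(a['image'][160:210,230:290,::-1],None,fx=8,fy=8,interpolation=cv2.INTER_CUBIC)[:400]
c2=cv2.resize(b['image'][195:245,270:310,::-1],None,fx=8,fy=8,interpolation=cv2.INTER_CUBIC)
cv2.imwrite('pics/f.png',np.hstack([c2,c1])[:, :800]); print(c1.shape,c2.shape)
E
```

```text
at [ 0.4452 -0.0356  0.1655] F [ 0.4 -0.1 -0.1] t 9.25 q [-0.31  0.18  0.28  2.17 -0.07  0.8   1.59] w 0.0497
195 ........................................
196 ........................................
197 ........................................
198 ........................................
199 ........................................
200 ........................................
201 ........................................
202 ........................................
203 ........................................
204 ......................#.................
205 ..............##########................
206 .............###########................
207 .............###########................
208 .............###########................
209 .............###########................
210 .............###########................
211 .............###########................
212 .............###########................
213 .............###########................
214 ..............##########................
215 .............###########................
216 ..............##########................

[... 632 characters left out ...]
1 ...............###########..............
232 ...............###########..............
233 ...............###########..............
234 ...............###########..............
235 ...............#########................
236 ........................................
237 ........................................
238 ........................................
239 ........................................
240 ........................................
241 ........................................
[[     0      0    512    384 196274]
 [   283    204     13     32    334]]
((514.2341918945312, -150.36351013183594), (91.96521759033203, 32.113224029541016), 3.962625503540039)
(400, 480, 3) (400, 320, 3)
```

View pics/f.png

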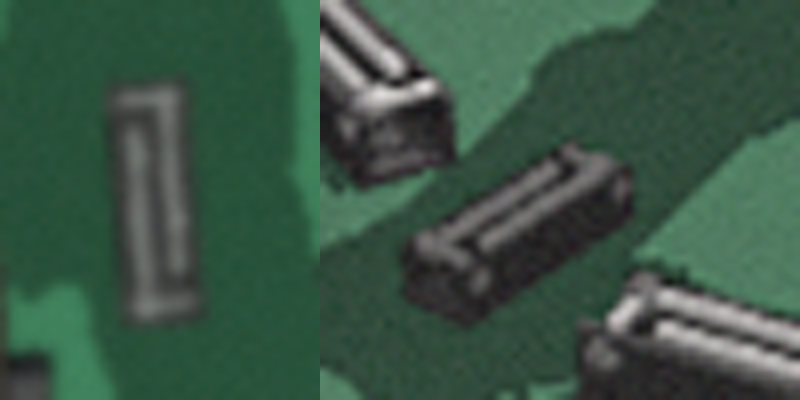

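Both keys are folded into the handle. In the left panel its corners are at (110,85), (183,80), (122,322) and (202,315).

```bash
python3 - <<'E'
from h import *
b=load('t1')
p=at_z(b,px([(110,85),(183,80),(122,322),(202,315)],8,(270,195)),.023)[:,:2]
print(p.round(4).tolist(),p.mean(0)); f=p[:2].mean(0)-p[2:].mean(0); psi=np.arctan2(f[1],f[0]); print('yaw',psi,np.linalg.norm(f))
c=(p.mean(0)+np.array([.5142,-.1504]))/2; psi=.5*(psi+.069); f=np.array([np.cos(psi),np.sin(psi)]); t=c-.027*f
print(c,psi)
mv(((*t,.10),ori(psi,.35)),((*t,.007),ori(psi,.35)))
E
```

```text
[[0.5576, -0.1345], [0.5593, -0.1617], [0.4697, -0.1379], [0.472, -0.1676]] [ 0.51465138 -0.1504255 ]
yaw 0.05297343079363658 0.08767746462886465
[ 0.51442569 -0.15041275] 0.0609867153968183
at [ 0.4443 -0.0387  0.1639] F [-0.3 -1.   0.6] t 9.35 q [-0.31  0.19  0.28  2.17 -0.07  0.8   1.6 ] w 0.0504
[ -43.  -113.4   63.9] [-0.01  -0.348 -0.06 ]
[ -42.8 -113.5  156.9] [-0.01  -0.348 -0.06 ]
```

>>> step_arm(moves=[[-20, -40, 25, 0, -0.12, -0.03, 48], [-43, -85, 50, 0, -0.25, -0.06, 48], [-43, -113, 64, 0, -0.35, -0.06, 48], [-43, -113, 64, 0, -0.35, -0.06, 48], [-43, -113, 64, 0, -0.35, -0.06, 48], [-43, -113, 64, 0, -0.35, -0.06, 48]])

```text
clock: 9.95
tcp_pos: [0.4848, -0.1555, 0.0983]
orientation: [-0.074, 2.794, -0.001]
contact_force: [1.4, 0.5, 0.3]
grip_width: 0.0479
gripper_force: 0.0
```

```bash
python3 - <<'E'
from h import *
psi=.061; t=np.array([.5144,-.1504])-.027*np.array([np.cos(psi),np.sin(psi)])
mv(((*t,.04),ori(psi,.35)),((*t,.007),ori(psi,.35)))
E
```

```text
at [ 0.4848 -0.1555  0.0983] F [1.4 0.5 0.3] t 9.95 q [ 0.2   0.28  0.05  2.3  -0.46  0.24  2.3 ] w 0.0479
[17.1  3.9 55.7] [-0.013 -0.003 -0.006]
[28.3  4.3 86.8] [-0.013 -0.003 -0.006]
```

>>> step_arm(moves=[[8, 4, 25, -0.01, 0, 0, 48], [17, 4, 55, -0.01, 0, 0, 48], [17, 4, 55, -0.01, 0, 0, 48], [17, 4, 55, -0.01, 0, 0, 48]])

```text
clock: 10.35
tcp_pos: [0.4906, -0.1495, 0.0437]
orientation: [-0.078, 2.795, 0.017]
contact_force: [0.2, -0.1, -0.3]
grip_width: 0.0478
gripper_force: 0.0
```

```bash
python3 - <<'E'
from h import *
psi=.061; t=np.array([.5144,-.1504])-.027*np.array([np.cos(psi),np.sin(psi)])
mv(((*t,.007),ori(psi,.35)))
E
```

```text
at [ 0.4906 -0.1495  0.0437] F [ 0.2 -0.1 -0.3] t 10.35 q [ 0.13  0.41  0.13  2.32 -1.13  0.17  2.96] w 0.0478
[15.6 -2.4 33.4] [ 0.    -0.004 -0.005]
```

The 20° tilt runs into wrist limits here, so I'll reduce it to 0.22 rad and grip nearer the end.

```bash
python3 - <<'E'
from h import *
psi=.061; t=np.array([.5144,-.1504])-.031*np.array([np.cos(psi),np.sin(psi)])
mv(((*t,.08),ori(psi,.22)),((*t,.006),ori(psi,.22)))
E
```

```text
at [ 0.4906 -0.1495  0.0437] F [ 0.2 -0.1 -0.3] t 10.35 q [ 0.13  0.41  0.13  2.32 -1.13  0.17  2.96] w 0.0478
[ -5.4  -2.3 -36.6] [ 0.001  0.126 -0.005]
[19.7 -2.4 33. ] [ 0.001  0.126 -0.005]
```

>>> step_arm(moves=[[-5, -2, -36, 0, 0.05, 0, 48], [-5, -2, -36, 0, 0.126, -0.005, 48], [-5, -2, -36, 0, 0.126, -0.005, 48], [-5, -2, -36, 0, 0.126, -0.005, 48]])

```text
clock: 10.75
tcp_pos: [0.4851, -0.1515, 0.0811]
orientation: [-0.101, 2.918, 0.006]
contact_force: [0.2, -0.3, -0.8]
grip_width: 0.0482
gripper_force: 0.0
```

```bash
python3 - <<'E'
from h import *
psi=.061; t=np.array([.5144,-.1504])-.031*np.array([np.cos(psi),np.sin(psi)])
mv(((*t,.04),ori(psi,.22)),((*t,.006),ori(psi,.22)))
E
```

```text
at [ 0.4851 -0.1515  0.0811] F [ 0.2 -0.3 -0.8] t 10.75 q [-0.28  0.4   0.61  2.26 -0.75  0.44  2.57] w 0.0482
[10.8 -0.6 39.8] [-0.002  0.002  0.008]
[18.2 -0.5 72.9] [-0.002  0.002  0.008]
```

>>> step_arm(moves=[[5, 0, 20, 0, 0, 0.008, 48], [11, 0, 40, 0, 0, 0.008, 48], [14, 0, 55, 0, 0, 0.008, 48], [16, 0, 63, 0, 0, 0.008, 48], [18, 0, 70, 0, 0, 0.008, 48], [18, 0, 72, 0, 0, 0.008, 48], [18, 0, 72, 0, 0, 0.008, 48]])

```text
clock: 11.45
tcp_pos: [0.4804, -0.1529, 0.0053]
orientation: [-0.081, 2.921, 0.011]
contact_force: [0.1, -0.6, -0.4]
grip_width: 0.0477
gripper_force: 0.0
```

```bash
python3 - <<'E'
from h import *
psi=.061; t=np.array([.5144,-.1504])-.031*np.array([np.cos(psi),np.sin(psi)])
mv(((*t,.006),ori(psi,.22)))
E
```

```text
at [ 0.4804 -0.1529  0.0053] F [ 0.1 -0.6 -0.4] t 11.45 q [-0.04  0.52  0.32  2.28 -1.    0.26  2.81] w 0.0477
[-3.2  0.4 -0. ] [ 0.    -0.    -0.005]
```

>>> step_arm(moves=[[-3, 0, 0, 0, 0, 0, 40], [-3, 0, 0, 0, 0, 0, 34], [-3, 0, 0, 0, 0, 0, 20], [-3, 0, 0, 0, 0, 0, 20], [-3, 0, 0, 0, 0, 0, 20]], grip_force=40)

```text
clock: 11.95
tcp_pos: [0.4842, -0.1525, 0.0069]
orientation: [-0.083, 2.919, 0.011]
contact_force: [-0.8, 1.4, 5.9]
grip_width: 0.0292
gripper_force: 39.4
```

```bash
python3 - <<'E'
from h import *
o=r.get_obs(); p=o['tcp_pos']; Rn=R.from_rotvec(o['orientation'])
mv((p+[.02,0,.05],Rn),(p+[.04,.03,.11],Rn))
E
```

```text
at [ 0.4842 -0.1525  0.0069] F [-0.8  1.4  5.9] t 11.95 q [-0.05  0.52  0.33  2.27 -0.99  0.27  2.8 ] w 0.0292
[-30.5  -1.1 -44.4] [0. 0. 0.]
[-64.8  27.8 -98.1] [0. 0. 0.]
```

Gripped at 29 mm. Before placing, I'll refine the tray and unit edges by sampling intensity profiles.

```bash
python3 - <<'E'
from h import *
b=load('t0'); im=b['image'].astype(np.float32)
m=np.array([.615,.1825]); y=.287; f=np.array([np.cos(y),np.sin(y)]); l=np.array([-f[1],f[0]])
D=np.array([b['k1'],0,0,0,0],float)
def prof(z,ts,ss,ax):
    out=[]
    for s in ss:
        P=np.array([[*(m+s*f+t*l),z] if ax=='s' else [*(m+t*f+s*l),z] for t in ts])
        uv=cv2.projectPoints(P,np.array(b['rvec'],float),np.array(b['tvec'],float),np.array(b['mtx'],float),D)[0].reshape(-1,1,2).astype(np.float32)
        out.append(cv2.remap(im,uv,None,cv2.INTER_LINEAR)[:,0].mean(0))
    return np.array(out).round().astype(int)
S=np.arange(-.064,-.038,.002)
for nm,ts in (('L',np.linspace(.036,.058,8)),('R',np.linspace(-.058,-.036,8))):
    print('lip',nm,[(round(1000*s),int(v[0])) for s,v in zip(S,prof(.02,ts,S,'s'))])
S=np.arange(-.016,.016,.002)
for nm,ts in (('L',np.linspace(.02,.06,8)),('R',np.linspace(-.06,-.02,8))):
    print('face',nm,[(round(1000*s),int(v[0])) for s,v in zip(S,prof(.125,ts,S,'s'))])
for nm,S in (('L',np.arange(.064,.086,.002)),('R',np.arange(-.086,-.064,.002))):
    print('unit side',nm,[(round(1000*s),int(v[0])) for s,v in zip(S,prof(.125,np.linspace(.03,.14,8),S,'t'))])
    print('tray side',nm,[(round(1000*s),int(v[0])) for s,v in zip(S,prof(.03,np.linspace(-.045,-.035,6),S,'t'))])
E
```

```text
lip L [(-64, 61), (-62, 66), (-60, 84), (-58, 118), (-56, 164), (-54, 203), (-52, 223), (-50, 229), (-48, 231), (-46, 231), (-44, 232), (-42, 232), (-40, 232)]
lip R [(-64, 61), (-62, 63), (-60, 75), (-58, 104), (-56, 150), (-54, 194), (-52, 220), (-50, 230), (-48, 234), (-46, 236), (-44, 237), (-42, 237), (-40, 237)]
face L [(-16, 171), (-14, 168), (-12, 161), (-10, 149), (-8, 134), (-6, 132), (-4, 144), (-2, 158), (0, 157), (2, 152), (4, 150), (6, 151), (8, 151), (10, 151), (12, 151), (14, 150)]
face R [(-16, 237), (-14, 234), (-12, 221), (-10, 190), (-8, 152), (-6, 135), (-4, 142), (-2, 157), (0, 159), (2, 154), (4, 151), (6, 151), (8, 152), (10, 152), (12, 151), (14, 151)]
unit side L [(64, 147), (66, 146), (68, 143), (70, 142), (72, 140), (74, 131), (76, 111), (78, 88), (80, 72), (82, 65), (84, 64)]
tray side L [(64, 191), (66, 193), (68, 163), (70, 119), (72, 83), (74, 67), (76, 62), (78, 61), (80, 61), (82, 61), (84, 62)]
unit side R [(-86, 45), (-84, 47), (-82, 49), (-80, 56), (-78, 75), (-76, 104), (-74, 129), (-72, 142), (-70, 145), (-68, 145), (-66, 147)]
tray side R [(-86, 62), (-84, 62), (-82, 59), (-80, 54), (-78, 49), (-76, 49), (-74, 63), (-72, 96), (-70, 144), (-68, 189), (-66, 220)]
```

>>> step_arm(moves=[[-5, 0, -8, 0, 0, 0, 20], [-15, 0, -25, 0, 0, 0, 20], [-30, -1, -45, 0, 0, 0, 20], [-50, 10, -75, 0, 0, 0, 20], [-65, 28, -98, 0, 0, 0, 20], [-65, 28, -98, 0, 0, 0, 20]])

```text
clock: 12.55
tcp_pos: [0.5272, -0.1194, 0.1188]
orientation: [-0.09, 2.915, 0.012]
contact_force: [0.7, 0.8, -3.3]
grip_width: 0.0291
gripper_force: 40.1
```

```bash
cat >> h.py <<'E'
M=np.array([.615,.1825]); FY=.287; F=np.array([np.cos(FY),np.sin(FY)])
def tp(s,z): return (np.array([*(M+s*F),z]),ori(FY,.22))
E
python3 - <<'E'
from h import *
mv(tp(-.0968,.10))
E
```

```text
at [ 0.5272 -0.1194  0.1188] F [ 0.7  0.8 -3.3] t 12.55 q [-0.47  0.39  0.74  2.18 -0.66  0.54  2.39] w 0.0291
[ -7.4 274.3  21.3] [-0.049  0.005 -0.22 ]
```

>>> step_arm(moves=[[-1, 25, 0, -0.005, 0, -0.02, 20], [-2, 65, 4, -0.012, 0.001, -0.05, 20], [-3, 105, 8, -0.02, 0.002, -0.09, 20], [-4, 145, 12, -0.028, 0.003, -0.12, 20], [-5, 185, 16, -0.035, 0.003, -0.16, 20], [-6, 225, 19, -0.042, 0.004, -0.19, 20], [-7, 258, 21, -0.049, 0.005, -0.22, 20], [-7, 274, 21, -0.049, 0.005, -0.22, 20]])

```text
clock: 13.35
tcp_pos: [0.5187, 0.1544, 0.0962]
orientation: [-0.417, 2.901, 0.047]
contact_force: [0.1, -0.3, -3.0]
grip_width: 0.0292
gripper_force: 40.2
```

```bash
python3 - <<'E'
from h import *
mv(tp(-.0968,.10),tp(-.0968,.039))
E
```

```text
at [0.5187 0.1544 0.0962] F [ 0.1 -0.3 -3. ] t 13.35 q [-0.99  0.44  0.71  2.19 -0.61  0.47  2.03] w 0.0292
[-4.3 -0.3 -3. ] [ 0.001 -0.007 -0.001]
[ 8.6 -0.4 56.6] [ 0.001 -0.007 -0.001]
```

>>> step_arm(moves=[[2, 0, 20, 0, -0.003, 0, 20], [5, 0, 40, 0, -0.007, 0, 20], [8, 0, 56, 0, -0.007, 0, 20], [8, 0, 56, 0, -0.007, 0, 20]])

```text
clock: 13.75
tcp_pos: [0.5216, 0.1514, 0.0384]
orientation: [-0.409, 2.898, 0.046]
contact_force: [-0.2, -0.3, -2.5]
grip_width: 0.029
gripper_force: 40.2
```

```bash
python3 - <<'E'
from h import *
mv(tp(-.0968,.039),tp(-.0318,.039))
b=grab('top','t2')
save(b,'t2',(140,150,210,230),7)
E
```

```text
at [0.5216 0.1514 0.0384] F [-0.2 -0.3 -2.5] t 13.75 q [-0.84  0.52  0.53  2.21 -0.75  0.34  2.15] w 0.029
[-1.6  3.4 -0.2] [-0.001 -0.003 -0.006]
[-65.1   3.8  13.8] [-0.001 -0.003 -0.006]
```

View pics/t2.png

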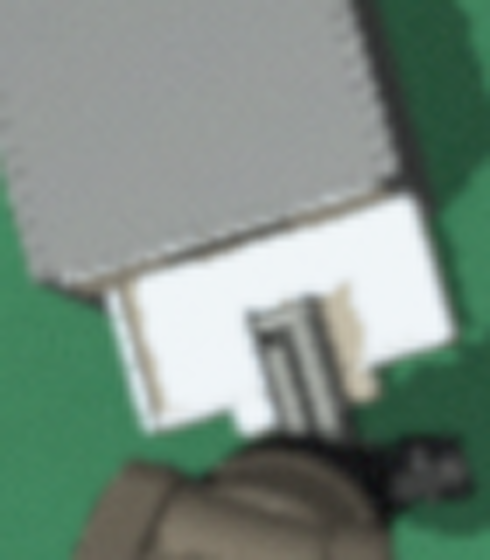

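The last view shows the folded set held flat and lined up with the tray. Its front edge runs (250,315) to (315,298), and the mouth is ahead of it. I'll slide in.

>>> step_arm(moves=[[-10, 4, 2, 0, 0, -0.006, 20], [-22, 4, 5, 0, 0, -0.006, 20], [-34, 4, 7, 0, 0, -0.006, 20], [-46, 4, 10, 0, 0, -0.006, 20], [-56, 4, 12, 0, 0, -0.006, 20], [-62, 4, 13, 0, 0, -0.006, 20], [-62, 4, 13, 0, 0, -0.006, 20]])

```text
clock: 14.5
tcp_pos: [0.5848, 0.1742, 0.042]
orientation: [-0.418, 2.89, 0.046]
contact_force: [-1.1, 0.1, -2.5]
grip_width: 0.0292
gripper_force: 40.2
```

```bash
python3 - <<'E'
from h import *
p=at_z(load('t2'),px([(250,315),(315,298)],7,(140,150)),.055)[:,:2]-M
l=np.array([-F[1],F[0]]); print('front end s,l at t2',(p@F).round(4),(p@l).round(4))
mv(tp(-.0318,.039),tp(-.0318,.0189))
E
```

```text
front end s,l at t2 [-0.0257 -0.0268] [ 0.0071 -0.021 ]
at [0.5848 0.1742 0.042 ] F [-1.1  0.1 -2.5] t 14.5 q [-0.84  0.6   0.56  2.06 -0.73  0.43  2.12] w 0.0292
[ 1.2 -0.6  2.8] [-0.001  0.003  0.   ]
[ 5.6 -0.6 22.4] [-0.001  0.003  0.   ]
```

```bash
python3 - <<'E'
from h import *
mv(tp(-.028,.042),tp(-.028,.026),tp(-.028,.0195))
E
```

```text
at [0.5848 0.1742 0.042 ] F [-1.1  0.1 -2.5] t 14.5 q [-0.84  0.6   0.56  2.06 -0.73  0.43  2.12] w 0.0292
[-3.2 -0.6  0.8] [-0.001  0.003  0.   ]
[ 0.3 -0.6 16.4] [-0.001  0.003  0.   ]
[ 1.8 -0.6 22.7] [-0.001  0.003  0.   ]
```

>>> step_arm(moves=[[-3.2, -0.5, 0.7, 0, 0, 0, 20], [-3.2, -0.5, 0.7, 0, 0, 0, 20], [-2, -0.5, 6, 0, 0, 0, 20]])

```text
clock: 14.8
tcp_pos: [0.5872, 0.1745, 0.0368]
orientation: [-0.417, 2.89, 0.047]
contact_force: [0.4, -0.5, -2.3]
grip_width: 0.0291
gripper_force: 40.2
```

>>> step_arm(moves=[[1, 0, 5, 0, 0, 0, 20], [2, 0, 9, 0, 0, 0, 20], [2.8, 0, 12.5, 0, 0, 0, 20], [3.2, 0, 14.5, 0, 0, 0, 20], [3.5, 0, 16, 0, 0, 0, 20]])

```text
clock: 15.3
tcp_pos: [0.5871, 0.1744, 0.0198]
orientation: [-0.417, 2.891, 0.046]
contact_force: [0.0, 0.1, -1.5]
grip_width: 0.029
gripper_force: 40.2
```

```bash
python3 - <<'E'
from h import *
mv(tp(-.028,.0189))
b=grab('top','t3'); s=grab('scene','s7')
E
```

```text
at [0.5871 0.1744 0.0198] F [ 0.   0.1 -1.5] t 15.3 q [-0.8   0.63  0.51  2.05 -0.77  0.39  2.15] w 0.029
[-0.8 -0.1  1.2] [-0.     0.002 -0.   ]
```

>>> step_arm(moves=[[0.1, 0, 0.6, 0, 0, 0, 20], [0.2, 0, 1, 0, 0, 0, 20], [0.2, 0, 1, 0, 0, 0, 20]])

```text
clock: 15.7
tcp_pos: [0.5872, 0.1745, 0.0192]
orientation: [-0.417, 2.891, 0.046]
contact_force: [0.7, 0.9, -2.3]
grip_width: 0.0287
gripper_force: 40.2
```

>>> step_arm(moves=[[0.2, 0, 1, 0, 0, 0, 20], [0.4, 0, 1.8, 0, 0, 0, 20], [0.4, 0, 1.8, 0, 0, 0, 20]])

```text
clock: 16.0
tcp_pos: [0.5891, 0.175, 0.0189]
orientation: [-0.416, 2.887, 0.048]
contact_force: [-0.7, 0.8, 7.3]
grip_width: 0.029
gripper_force: 41.4
```

Contact at z 0.0189, as predicted. I'll ease off and release gently.

>>> step_arm(moves=[[0, 0, -0.8, 0, 0, 0, 29], [0, 0, -0.8, 0, 0, 0, 31], [0, 0, -0.8, 0, 0, 0, 36], [0, 0, -0.8, 0, 0, 0, 42], [0, 0, -0.8, 0, 0, 0, 48], [0, 0, -0.8, 0, 0, 0, 48]], grip_force=20)

```text
clock: 16.6
tcp_pos: [0.5869, 0.1744, 0.0179]
orientation: [-0.417, 2.891, 0.046]
contact_force: [0.1, -0.6, 0.1]
grip_width: 0.0479
gripper_force: 0.0
```

```bash
python3 - <<'E'
from h import *
mv(tp(-.032,.05),tp(-.060,.10),tp(-.125,.18))
E
```

```text
at [0.5869 0.1744 0.0179] F [ 0.1 -0.6  0.1] t 16.6 q [-0.79  0.64  0.5   2.05 -0.77  0.38  2.15] w 0.0479
[ -4.4  -0.2 -31.9] [-0.     0.002 -0.   ]
[ 11.9  -0.2 -86.8] [-0.     0.002 -0.   ]
[  57.7   -0.2 -179.2] [-0.     0.002 -0.   ]
```

>>> step_arm(moves=[[0, 0, -15, 0, 0, 0, 48], [0, 0, -35, 0, 0, 0, 48], [8, 0, -65, 0, 0, 0, 48], [20, 0, -100, 0, 0, 0, 48], [40, 0, -140, 0, 0, 0, 48], [58, 0, -180, 0, 0, 0, 48], [58, 0, -180, 0, 0, 0, 48]])

```text
clock: 17.3
tcp_pos: [0.4933, 0.1486, 0.1834]
orientation: [-0.42, 2.889, 0.054]
contact_force: [-0.6, 0.0, 0.1]
grip_width: 0.0477
gripper_force: 0.0
```

```bash
python3 - <<'E'
from h import *
b=grab('top','t4')
im=b['image'].astype(int); g=im.sum(2)//3
for v in range(172,206): print(v,''.join('#' if x<100 else ('+' if x<200 else '.') for x in g[v,150:205]))
# push orientation: closing axis along unit x, tool down
f=np.array([*F,0]); l=np.array([-F[1],F[0],0]); z=np.array([0,0,-1.])
for sg in (1,-1):
    y=sg*f; Rp=R.from_matrix(np.c_[np.cross(y,z),y,z])
    mv((np.array([*(M-.145*F),.15]),Rp))
E
```

```text
172 +++++++++++++++++++++++++++++++++++++++++++++++########
173 +++++++++++++++++++++++++++++++++++++++++++++++########
174 +++++++++++++++++++++++++++++++++++++++++++++++########
175 +++++++++++++++++++++++++++++++++++++++++++++##########
176 +++++++++++++++++++++++++++++++++++++++++++++##########
177 +++++++++++++++++++++++++++++++++++++++++++++++++######
178 ++++++++++++++++++++++++++++++++++++++++++++++++++#####
179 ++++++++++++++++++++++++++++++++++++++++++++.....+#####
180 +++++++++++++++++++++++++++++++++++++++++........++####
181 +++++++++++++++++++++++++++++++++++++++..........++####
182 +++++++++++++++++++++++++++++###++++..............+####
183 ++++++++++++++++++++++++++##+++#+++...............+####
184 +++++++++++++++++++++++##+#++++#+++...............++###
185 +++++++++++++++++++++++++++#+++##++................+###
186 +++++++++++++++++++++++++++#+++##++................+###
187 ++++++++++++++++++++...++++#++++##++...............++##
188 +++++++++++++++........++++##+++##++................+##
189 +++++++++++............+++++#+++##++................+##
190 ++++++++++......
[... 532 characters left out ...]
.++...............+++++++#++++..........++++++#
200 ######++.+++...............+++#++++++........++++++####
201 ######++.+++...............++++++.........++++++#######
202 ######++++++................+++...........++###########
203 #######++.++...............................+###########
204 #######++.+++..............................+###########
205 #######++.+++..............................++##########
at [0.4941 0.1491 0.1823] F [-0.3  0.3 -0.4] t 17.35 q [-1.28  0.25  0.99  2.19 -0.36  0.61  1.81] w 0.0481
[26.3 -2.2 27.1] [0.18  0.174 1.566]
at [0.4941 0.1491 0.1823] F [-0.3  0.3 -0.4] t 17.35 q [-1.28  0.25  0.99  2.19 -0.36  0.61  1.81] w 0.0481
[26.3 -2.2 27.1] [-0.174  0.18  -1.561]
```

```bash
python3 - <<'E'
from h import *
b=load('t4'); l=np.array([-F[1],F[0]])
for uv in ([(178,201.5),(186.5,200)],[(173,184),(183,182)]):
    p=at_z(b,uv,.035)[:,:2]-M; print('s,l',(p@F).round(4),(p@l).round(4))
P=cloud(b); print('z along handle',[(v,np.round(np.nanmedian(P[v,u-3:u+4,2]),4)) for u,v in ((179,186),(180,189),(181,192),(182,195),(182,198))], 'table',np.round(np.nanmedian(P[240:250,240:260,2]),4),'floor',np.round(np.nanmedian(P[192:196,165:172,2]),4))
E
```

```text
s,l [-0.0448 -0.0478] [ 0.0082 -0.0173]
s,l [0.0099 0.0069] [ 0.0084 -0.0219]
z along handle [(186, np.float64(0.0317)), (189, np.float64(0.0334)), (192, np.float64(0.0246)), (195, np.float64(0.0148)), (198, np.float64(0.0344))] table -0.0004 floor 0.0116
```

>>> step_arm(moves=[[10, 0, 10, 0.015, 0.015, 0.14, 60], [26, -2, 27, 0.03, 0.03, 0.28, 60], [26, -2, 27, 0.06, 0.06, 0.55, 60], [26, -2, 27, 0.18, 0.174, 1.566, 60], [26, -2, 27, 0.18, 0.174, 1.566, 60], [26, -2, 27, 0.18, 0.174, 1.566, 60], [26, -2, 27, 0.18, 0.174, 1.566, 60], [26, -2, 27, 0.18, 0.174, 1.566, 60]])

```text
clock: 18.15
tcp_pos: [0.4771, 0.1395, 0.1474]
orientation: [1.333, 2.776, 0.006]
contact_force: [0.3, -0.3, 0.3]
grip_width: 0.0602
gripper_force: 0.0
```

```bash
cat >> h.py <<'E'
_y=np.array([*F,0]); _z=np.array([0,0,-1.]); RP=R.from_matrix(np.c_[np.cross(_y,_z),_y,_z])
def pp(s,z): return (np.array([*(M+s*F),z]),RP)
E
python3 - <<'E'
from h import *
mv(pp(-.145,.15))
E
```

```text
at [0.4771 0.1395 0.1474] F [ 0.3 -0.3  0.3] t 18.15 q [-1.35  0.56  1.22  2.14 -0.68  0.86  0.94] w 0.0602
[ 2.1  0.4 -2.7] [0.041 0.047 0.388]
```

>>> step_arm(moves=[[2, 0, 0, 0.041, 0.047, 0.388, 60], [2, 0, 20, 0.041, 0.047, 0.388, 60], [2, 0, 20, 0.041, 0.047, 0.388, 60], [2, 0, 20, 0.041, 0.047, 0.388, 60], [2, 0, 20, 0.041, 0.047, 0.388, 60]])

```text
clock: 18.65
tcp_pos: [0.477, 0.1401, 0.1278]
orientation: [1.87, 2.523, -0.0]
contact_force: [-1.0, 0.3, 0.4]
grip_width: 0.0601
gripper_force: 0.0
```

```bash
python3 - <<'E'
from h import *
mv(pp(-.145,.004),pp(-.070,.004),pp(-.060,.004))
E
```

```text
at [0.477  0.1401 0.1278] F [-1.   0.3  0.4] t 18.65 q [-1.3   0.67  1.23  2.12 -0.8   0.95  0.69] w 0.0601
[  1.8  -0.7 123.8] [0.001 0.001 0.008]
[  1.2  74.3 123.8] [0.001 0.001 0.008]
[  1.1  84.3 123.8] [0.001 0.001 0.008]
```

>>> step_arm(moves=[[1, 0, 40, 0, 0, 0.008, 60], [2, 0, 80, 0, 0, 0.008, 60], [2, 0, 110, 0, 0, 0.008, 60], [2, 0, 122, 0, 0, 0.008, 60], [2, 0, 124, 0, 0, 0.008, 60], [2, 0, 124, 0, 0, 0.008, 60]])

```text
clock: 19.25
tcp_pos: [0.4768, 0.1429, 0.0054]
orientation: [1.881, 2.514, 0.004]
contact_force: [0.6, -0.8, 0.9]
grip_width: 0.06
gripper_force: 0.0
```

```bash
python3 - <<'E'
from h import *
mv(pp(-.115,.004),pp(-.070,.004),pp(-.060,.004))
E
```

```text
at [0.4768 0.1429 0.0054] F [ 0.6 -0.8  0.9] t 19.25 q [-1.12  0.81  0.95  2.17 -1.06  0.74  0.86] w 0.06
[-1.1 28.7  1.5] [ 0.003 -0.    -0.001]
[-1.  73.7  1.6] [ 0.003 -0.    -0.001]
[-1.  83.7  1.7] [ 0.003 -0.    -0.001]
```

>>> step_arm(moves=[[-1, 12, 0.5, 0, 0, 0, 60], [-1, 20, 0.5, 0, 0, 0, 60], [-1, 26, 0.5, 0, 0, 0, 60], [-1, 33, 0.5, 0, 0, 0, 60], [-1, 40, 0.5, 0, 0, 0, 60], [-1, 47, 0.5, 0, 0, 0, 60], [-1, 54, 0.5, 0, 0, 0, 60], [-1, 60, 0.5, 0, 0, 0, 60]])

```text
clock: 20.05
tcp_pos: [0.5343, 0.1592, 0.0042]
orientation: [1.882, 2.515, 0.002]
contact_force: [-2.7, -0.5, 2.2]
grip_width: 0.0603
gripper_force: 1.3
```

>>> step_arm(moves=[[0, 6, 0, 0, 0, 0, 60], [0, 11, 0, 0, 0, 0, 60], [0, 15, 0, 0, 0, 0, 60], [0, 18, 0, 0, 0, 0, 60]])

```text
clock: 20.45
tcp_pos: [0.5494, 0.1633, 0.0038]
orientation: [-1.882, -2.513, 0.002]
contact_force: [-14.7, -3.7, 3.9]
grip_width: 0.06
gripper_force: 0.0
```

```bash
python3 - <<'E'
from h import *
mv(pp(-.060,.004))
b=grab('top','t5')
im=b['image'].astype(int); g=im.sum(2)//3
for v in range(180,200): print(v,''.join('#' if x<100 else ('+' if x<200 else '.') for x in g[v,150:205]))
E
```

```text
at [0.5494 0.1633 0.0038] F [-14.7  -3.7   3.9] t 20.45 q [-1.06  0.89  0.95  1.99 -1.02  0.84  0.78] w 0.06
[-0.1  8.4 -0.2] [-0.002 -0.001 -0.002]
180 +++##+++#######+++++++++++++++++++++++++++++++++++#####
181 ++##+++++++######+++++++++++++#+++++++++++++++++++#####
182 +##+++++++++#######+++++++++####+++++++++++++++++++####
183 ##++++++++++++#######++++#######+++++++++++++++++++####
184 #+++++++++++++++#################+++++++++++++++++#####
185 ++++++++++++++++++###############++++++++++++++++######
186 ++++++++++++++++++++#############+++++++++++++#########
187 ++++++++++++++++++++++##########++++++++++#############
188 +++++++++++++++++++++++##########+++++++###############
189 +++++++++++++++++++++++++##+#######+++++###############
190 ++++++++++++++++++++++++++++++######++++###############
191 ++++++++++++++++++++++++++++++++#####+++###############
192 +++++++++++++++++++++++++++++++######++################
193 +++++++++++++++++++++++++++++++########################
194 ++++++++++++++++++++++++++++++#########################
195 ++++++++++++++++++++++++++++++#########################
196 +++++++++++++++++++++++++++++##########################
197 +++++++++++++++++++++++++++++##########################
198 ++++++++++++++++++++++++++++###########################
199 +++++++++++++++++++++++++++############################
```

Force rose to about 15 N, which suggests the stop. I'll back off and verify from the image.

>>> step_arm(moves=[[0, -10, 0, 0, 0, 0, 60], [0, -30, 0, 0, 0, 0, 60], [0, -60, -20, 0, 0, 0, 60], [0, -75, -60, 0, 0, 0, 60], [0, -90, -110, 0, 0, 0, 60], [0, -100, -150, 0, 0, 0, 60], [-40, -100, -170, 0, 0, 0, 60], [-80, -100, -170, 0, 0, 0, 60]])

```text
clock: 21.3
tcp_pos: [0.4796, 0.06, 0.1767]
orientation: [1.873, 2.517, 0.01]
contact_force: [0.8, -0.0, -0.7]
grip_width: 0.0601
gripper_force: 0.0
```

```bash
python3 - <<'E'
from h import *
mv()
b=grab('top','t6'); a=grab('scene','s8')
im=b['image'].astype(int); g=im.sum(2)//3
for v in range(170,206): print(v,''.join('#' if x<100 else ('+' if x<200 else '.') for x in g[v,145:210]))
Tb=[]
D=np.array([b['k1'],0,0,0,0],float)
S=np.arange(-.030,.004,.002); imf=b['image'].astype(np.float32)
for z,ts in ((.026,np.linspace(-.025,.025,8)),):
    o=[]
    for s in S:
        P=np.array([[*(M+s*F+t*np.array([-F[1],F[0]])),z] for t in ts])
        uv=cv2.projectPoints(P,np.array(b['rvec'],float),np.array(b['tvec'],float),np.array(b['mtx'],float),D)[0].reshape(-1,1,2).astype(np.float32)
        o.append((round(1000*s),int(cv2.remap(imf,uv,None,cv2.INTER_LINEAR)[:,0,0].mean())))
    print('tab',o)
d0=load('s0')['image'].astype(int); d=np.abs(a['image'].astype(int)-d0).max(2)
E
```

```text
at [0.4796 0.06   0.1767] F [ 0.8 -0.  -0.7] t 21.3 q [-1.23  0.56  1.33  2.11 -0.67  0.99  0.75] w 0.0601
170 +++++++++++++++++++++++++++++++++++++++++++++++++++##############
171 +++++++++++++++++++++++++++++++++++++++++++++++++++##############
172 ++++++++++++++++++++++++++++++++++++++++++++++++++++#############
173 ++++++++++++++++++++++++++++++++++++++++++++++++++++#############
174 ++++++++++++++++++++++++++++++++++++++++++++++++++++#############
175 ++++++++++++++++++++++++++++++++++++++++++++++++++###############
176 ++++++++++++++++++++++++++++++++++++++++++++++++++###############
177 ++++++++++++++++++++++++++++++++++++++++++++++++++++++###########
178 +++++++++++++++++++++++++++++++++++++++++++++++++++++++##########
179 +++++++++++++++++++++++++++++++++++++++++++++++++.....+##########
180 ++++++++++++++++++++++++++++++++++++++++++++++........++#########
181 ++++++++++++++++++++++++++++++++++++++++++++..........++#########
182 ++++++++++++++++++++++++++++++++++###++++..............+#########
183 +++++++++++++++++++++++++++++++###+##+++..............++#########
184 +++++++++
[... 1026 characters left out ...]
##########
199 #################################################################
200 ##################################+++############################
201 #################################++++++##########################
202 ################################+++++++++########################
203 ###############################++++++++++########################
204 ##############################+++++++++++##############+++#######
205 #############################+++++++++++##############++++#######
tab [(-30, 74), (-28, 100), (-26, 143), (-24, 189), (-22, 220), (-20, 232), (-18, 236), (-16, 236), (-14, 235), (-12, 233), (-10, 231), (-8, 229), (-6, 221), (-4, 202), (-2, 178), (0, 160), (2, 153)]
```

The tray still sticks out about 10 mm, with the tab front at s ≈ -26 mm against an expected -16. The open knuckles probably touched the unit face. I'll push the rest with shut, tilted fingers.

```bash
cat >> h.py <<'E'
def tq(s,z): return (np.array([*(M+s*F),z]),ori(FY,.30))
E
python3 - <<'E'
from h import *
mv(tq(-.085,.12))
E
```

```text
at [0.4791 0.054  0.1759] F [-0.3 -0.3 -0.3] t 21.4 q [-1.22  0.56  1.33  2.12 -0.67  0.98  0.75] w 0.0598
[85.5 80.6 56.4] [-0.232 -0.229 -1.567]
```

>>> step_arm(moves=[[40, 30, 0, -0.02, -0.02, -0.15, 0], [85, 70, 0, -0.04, -0.04, -0.3, 0], [85, 80, 0, -0.232, -0.229, -1.567, 0], [85, 80, 0, -0.232, -0.229, -1.567, 0], [85, 80, 0, -0.232, -0.229, -1.567, 0], [85, 80, 0, -0.232, -0.229, -1.567, 0], [85, 80, 0, -0.232, -0.229, -1.567, 0], [85, 80, 0, -0.232, -0.229, -1.567, 0]])

```text
clock: 22.2
tcp_pos: [0.5302, 0.1635, 0.1742]
orientation: [0.143, 2.908, 0.052]
contact_force: [0.3, -0.5, -0.9]
grip_width: 0.0002
gripper_force: 0.0
```

```bash
python3 - <<'E'
from h import *
mv(tq(-.085,.12))
E
```

```text
at [0.5302 0.1635 0.1742] F [ 0.3 -0.5 -0.9] t 22.2 q [-1.28  0.38  1.02  2.12 -0.48  0.63  1.51] w 0.0002
[ 8.5 -7.2 53.4] [-0.055 -0.063 -0.379]
```

>>> step_arm(moves=[[0, -5, 10, -0.055, -0.063, -0.379, 0], [4, -7, 25, -0.055, -0.063, -0.379, 0], [8, -7, 53, -0.055, -0.063, -0.379, 0], [8, -7, 53, -0.055, -0.063, -0.379, 0], [8, -7, 53, -0.055, -0.063, -0.379, 0]])

```text
clock: 22.7
tcp_pos: [0.5341, 0.1573, 0.1208]
orientation: [-0.392, 2.819, 0.06]
contact_force: [0.7, 0.1, 1.3]
grip_width: 0.0
gripper_force: 0.0
```

```bash
python3 - <<'E'
from h import *
mv(tq(-.08,.06),tq(-.08,.012))
E
```

```text
at [0.5341 0.1573 0.1208] F [0.7 0.1 1.3] t 22.7 q [-1.01  0.38  0.71  2.2  -0.57  0.41  1.98] w 0.0
[13.3  1.2 59.5] [-0.002 -0.002 -0.01 ]
[ 27.4   1.2 105.4] [-0.002 -0.002 -0.01 ]
```

>>> step_arm(moves=[[7, 1, 30, 0, 0, -0.01, 0], [13, 1, 60, 0, 0, -0.01, 0], [20, 1, 85, 0, 0, -0.01, 0], [26, 1, 102, 0, 0, -0.01, 0], [27, 1, 105, 0, 0, -0.01, 0], [27, 1, 105, 0, 0, -0.01, 0]])

```text
clock: 23.3
tcp_pos: [0.5395, 0.1609, 0.0126]
orientation: [-0.41, 2.815, 0.058]
contact_force: [-0.4, 0.5, 0.2]
grip_width: -0.0
gripper_force: 0.0
```

```bash
python3 - <<'E'
from h import *
mv(tq(-.045,.012),tq(-.036,.012),tq(-.026,.012),tq(-.022,.012))
E
```

```text
at [0.5395 0.1609 0.0126] F [-0.4  0.5  0.2] t 23.3 q [-0.72  0.56  0.36  2.22 -0.97  0.17  2.37] w -0.0
[-31.8  -0.7  10.4] [-0.002 -0.001  0.003]
[-40.4  -0.7  13.1] [-0.002 -0.001  0.003]
[-50.   -0.8  16. ] [-0.002 -0.001  0.003]
[-53.8  -0.8  17.2] [-0.002 -0.001  0.003]
```

>>> step_arm(moves=[[-12, -0.5, 4, 0, 0, 0, 0], [-25, -0.5, 8, 0, 0, 0, 0], [-32, -0.5, 10.5, 0, 0, 0, 0], [-37, -0.5, 12, 0, 0, 0, 0], [-41, -0.5, 13, 0, 0, 0, 0], [-45, -0.5, 14.5, 0, 0, 0, 0]])

```text
clock: 23.9
tcp_pos: [0.5838, 0.1736, 0.0115]
orientation: [-0.412, 2.816, 0.059]
contact_force: [-3.8, -1.2, 2.4]
grip_width: -0.0001
gripper_force: 1.2
```

>>> step_arm(moves=[[-2, 0, 0.7, 0, 0, 0, 0], [-4, 0, 1.3, 0, 0, 0, 0], [-5, 0, 1.6, 0, 0, 0, 0]])

```text
clock: 24.2
tcp_pos: [0.5886, 0.175, 0.0114]
orientation: [-0.412, 2.816, 0.059]
contact_force: [-2.7, -0.6, 0.6]
grip_width: 0.0002
gripper_force: 1.0
```

>>> step_arm(moves=[[-1, 0, 0.3, 0, 0, 0, 0], [-2, 0, 0.6, 0, 0, 0, 0], [-3, 0, 0.9, 0, 0, 0, 0]])

```text
clock: 24.5
tcp_pos: [0.5918, 0.1759, 0.0114]
orientation: [-0.412, 2.816, 0.059]
contact_force: [-2.8, -1.2, -0.0]
grip_width: 0.0
gripper_force: 1.0
```

>>> step_arm(moves=[[-1, 0, 0.3, 0, 0, 0, 0], [-2, 0, 0.6, 0, 0, 0, 0], [-2.5, 0, 0.8, 0, 0, 0, 0]])

```text
clock: 24.8
tcp_pos: [0.5932, 0.1764, 0.0112]
orientation: [-0.413, 2.818, 0.059]
contact_force: [-8.9, -2.6, 7.6]
grip_width: 0.0003
gripper_force: 4.8
```

>>> step_arm(moves=[[-1.2, 0, 0.4, 0, 0, 0, 0], [-1.2, 0, 0.4, 0, 0, 0, 0]])

```text
clock: 25.0
tcp_pos: [0.5932, 0.1764, 0.0109]
orientation: [-0.413, 2.82, 0.06]
contact_force: [-11.8, -2.9, 8.8]
grip_width: -0.0
gripper_force: 5.8
```

>>> step_arm(moves=[[10, 0, -3, 0, 0, 0, 0], [35, 0, -12, 0, 0, 0, 0], [65, 0, -50, 0, 0, 0, 0], [75, 0, -95, 0, 0, 0, 0], [80, -40, -140, 0, 0, 0, 0], [80, -90, -150, 0, 0, 0, 0], [80, -130, -150, 0, 0, 0, 0], [80, -160, -150, 0, 0, 0, 0]])

```text
clock: 25.8
tcp_pos: [0.5279, -0.0133, 0.1339]
orientation: [-0.409, 2.81, 0.057]
contact_force: [-0.5, 0.5, -0.0]
grip_width: -0.0001
gripper_force: 0.0
```

```bash
python3 - <<'E'
from h import *
mv()
b=grab('top','t7'); a=grab('scene','s9')
im=b['image'].astype(int); g=im.sum(2)//3
for v in range(172,204): print(v,''.join('#' if x<100 else ('+' if x<200 else '.') for x in g[v,145:210]))
D=np.array([b['k1'],0,0,0,0],float)
S=np.arange(-.030,.004,.002); imf=b['image'].astype(np.float32)
for z,ts in ((.026,np.linspace(-.025,.025,8)),):
    o=[]
    for s in S:
        P=np.array([[*(M+s*F+t*np.array([-F[1],F[0]])),z] for t in ts])
        uv=cv2.projectPoints(P,np.array(b['rvec'],float),np.array(b['tvec'],float),np.array(b['mtx'],float),D)[0].reshape(-1,1,2).astype(np.float32)
        o.append((round(1000*s),int(cv2.remap(imf,uv,None,cv2.INTER_LINEAR)[:,0,0].mean())))
    print('tab',o)
# bystanders moved?
d=np.abs(im-load('t0')['image'].astype(int)).max(2)
for n,(u,v) in dict(wr=(260,163),lev=(302,171),infl=(128,239),jar=(395,206),la=(247,215),ra=(331,229)).items(): print(n,(d[v-14:v+15,u-18:u+19]>60).sum())
E
```

```text
at [ 0.5279 -0.0133  0.1339] F [-0.5  0.5 -0. ] t 25.8 q [-0.7   0.32  0.78  2.25 -0.73  0.47  2.5 ] w -0.0001
172 ++++++++++++++++++++++++++++++++++++++++++++++++++++#############
173 ++++++++++++++++++++++++++++++++++++++++++++++++++++#############
174 ++++++++++++++++++++++++++++++++++++++++++++++++++++#############
175 ++++++++++++++++++++++++++++++++++++++++++++++++++###############
176 ++++++++++++++++++++++++++++++++++++++++++++++++++###############
177 ++++++++++++++++++++++++++++++++++++++++++++++++++++++###########
178 +++++++++++++++++++++++++++++++++++++++++++++++++++++++##########
179 +++++++++++++++++++++++++++++++++++++++++++++++++....++##########
180 ++++++++++++++++++++++++++++++++++++++++++++++.......++##########
181 ++++++++++++++++++++++++++++++++++++++++++++.......++++##########
182 +++++++++++++++++++++++++++++++++++++++++.......++++++###########
183 +++++++++++++++++++++++++++++++++++++........++++++##############
184 ++++++++++++++++++++++++++++#+++++.........++++##################
185 +++++++++++++++++++++++++++++++............+#####################
186 +++++
[... 780 characters left out ...]
##################################################
198 #################################################################
199 #################################################################
200 #################################################################
201 #################################################################
202 #################################################################
203 #################################################################
tab [(-30, 61), (-28, 61), (-26, 61), (-24, 61), (-22, 63), (-20, 68), (-18, 84), (-16, 120), (-14, 164), (-12, 207), (-10, 228), (-8, 236), (-6, 237), (-4, 237), (-2, 236), (0, 233), (2, 230)]
wr 0
lev 0
infl 0
jar 0
la 347
ra 0
```

```bash
python3 - <<'E'
from h import *
b=load('t7'); imf=b['image'].astype(np.float32); D=np.array([b['k1'],0,0,0,0],float); l=np.array([-F[1],F[0]])
def prof(z,ts,S):
    o=[]
    for s in S:
        P=np.array([[*(M+s*F+t*l),z] for t in ts])
        uv=cv2.projectPoints(P,np.array(b['rvec'],float),np.array(b['tvec'],float),np.array(b['mtx'],float),D)[0].reshape(-1,1,2).astype(np.float32)
        o.append((round(1000*s),int(cv2.remap(imf,uv,None,cv2.INTER_LINEAR)[:,0,0].mean())))
    return o
for n,ts in (('L',np.linspace(.036,.058,8)),('R',np.linspace(-.058,-.036,8))): print('lip',n,prof(.02,ts,np.arange(-.012,.014,.002)))
print('back',prof(.125,np.linspace(-.06,.06,12),np.arange(.150,.176,.002)))
# front/side faces from the depth of both cameras
for tag in ('t7','t0','s9'):
    P=cloud(load(tag)).reshape(-1,3); q=P[:,:2]-M; s=q@F; t=q@l
    k=(P[:,2]>.08)&(P[:,2]<.118)&(abs(t)<.065)&(s>-.03)&(s<.03); print(tag,'face s med',k.sum(),np.round(np.nanmedian(s[k]),4))
    k=(P[:,2]>.03)&(P[:,2]<.115)&(abs(t)<.065)&(s>.13)&(s<.2); print(tag,'back s med',k.sum(),np.round(np.nanmedian(s[k]),4))
E
```

```text
lip L [(-12, 63), (-10, 63), (-8, 64), (-6, 72), (-4, 91), (-2, 128), (0, 174), (2, 211), (4, 225), (6, 221), (8, 200), (10, 167), (12, 142)]
lip R [(-12, 59), (-10, 59), (-8, 59), (-6, 65), (-4, 83), (-2, 119), (0, 166), (2, 206), (4, 225), (6, 224), (8, 206), (10, 174), (12, 147)]
back [(150, 146), (152, 147), (154, 147), (156, 146), (158, 146), (160, 145), (162, 141), (164, 129), (166, 111), (168, 89), (170, 73), (172, 65), (174, 63)]
t7 face s med 127 -0.0015
t7 back s med 0 nan
t0 face s med 116 -0.0015
t0 back s med 0 nan
s9 face s med 0 nan
s9 back s med 2194 0.1665
  return np.nanmean(a, axis, out=out, keepdims=keepdims)
```

The lip is flush to within about 2 mm. To rule out that the gripper body stopped on the unit face, I'll press the tab once more with a larger tilt.

```bash
python3 - <<'E'
from h import *
mv((np.array([*(M-.060*F),.10]),ori(FY,.30)),(np.array([*(M-.050*F),.05]),ori(FY,.40)))
E
```

```text
at [ 0.5281 -0.0159  0.1334] F [-0.4  0.3 -0.3] t 25.9 q [-0.7   0.32  0.78  2.25 -0.73  0.47  2.5 ] w -0.0004
[-65.3 166.2  54.6] [-0.006  0.003 -0.003]
[-60.  166.5 105.3] [-0.006 -0.097 -0.003]
```

>>> step_arm(moves=[[-10, 45, 5, 0, 0, 0, 0], [-25, 90, 20, 0, -0.03, 0, 0], [-45, 135, 40, 0, -0.06, 0, 0], [-60, 166, 60, 0, -0.097, 0, 0], [-60, 166, 90, 0, -0.097, 0, 0], [-60, 166, 105, 0, -0.097, 0, 0], [-60, 166, 105, 0, -0.097, 0, 0]])

```text
clock: 26.6
tcp_pos: [0.5623, 0.1742, 0.0469]
orientation: [-0.399, 2.722, 0.076]
contact_force: [-1.1, 0.2, 0.0]
grip_width: -0.0006
gripper_force: 0.0
```

```bash
python3 - <<'E'
from h import *
T=lambda s,z:(np.array([*(M+s*F),z]),ori(FY,.40))
mv(T(-.05,.013),T(-.03,.013),T(-.022,.013))
print(r.get_obs()['moment'])
E
```

```text
at [0.5623 0.1742 0.0469] F [-1.1  0.2  0. ] t 26.6 q [-0.82  0.52  0.47  2.23 -1.27  0.17  2.65] w -0.0006
[10.3 -6.9 32.4] [-0.001 -0.007  0.004]
[-8.2 -7.  40.1] [-0.001 -0.007  0.004]
[-15.6  -7.   43.1] [-0.001 -0.007  0.004]
[-0.16118844  0.38122188 -0.02729349]
```

>>> step_arm(moves=[[0, -7, 0, 0, 0.05, 0, 0], [2, -7, 20, 0, 0.05, 0, 0], [4, -7, 32, 0, 0.05, 0, 0], [4, -7, 32, 0, 0.05, 0, 0]])

```text
clock: 27.0
tcp_pos: [0.5731, 0.1694, 0.0175]
orientation: [-0.406, 2.77, 0.066]
contact_force: [-0.4, 0.3, 0.0]
grip_width: 0.0001
gripper_force: 0.0
```

```bash
python3 - <<'E'
from h import *
T=lambda s,z:(np.array([*(M+s*F),z]),ori(FY,.35))
mv(T(-.03,.013),T(-.022,.013))
E
```

```text
at [0.5731 0.1694 0.0175] F [-0.4  0.3  0. ] t 27.0 q [-0.8   0.6   0.49  2.18 -1.28  0.23  2.66] w 0.0001
[-11.5   0.6   9. ] [-0.002 -0.005  0.005]
[-19.1   0.6  11.7] [-0.002 -0.005  0.005]
```

>>> step_arm(moves=[[-8, 0.5, 6, 0, 0, 0, 0], [-13, 0.5, 9, 0, 0, 0, 0], [-17, 0.5, 11, 0, 0, 0, 0], [-19, 0.5, 11.7, 0, 0, 0, 0], [-20, 0.5, 12, 0, 0, 0, 0]])

```text
clock: 27.5
tcp_pos: [0.5936, 0.176, 0.0127]
orientation: [-0.406, 2.772, 0.068]
contact_force: [-10.0, -2.3, 7.9]
grip_width: 0.0003
gripper_force: 5.0
```

>>> step_arm(moves=[[-1, 0, 0.4, 0, 0, 0, 0], [-2, 0, 0.7, 0, 0, 0, 0], [-2, 0, 0.7, 0, 0, 0, 0]])

```text
clock: 27.8
tcp_pos: [0.5937, 0.176, 0.0121]
orientation: [-0.406, 2.775, 0.069]
contact_force: [-12.7, -3.5, 9.1]
grip_width: -0.0
gripper_force: 6.5
```

```bash
python3 - <<'E'
from h import *
o=r.get_obs(); mv(); print(o['moment'], 's',(o['tcp_pos'][:2]-M)@F)
E
```

```text
at [0.5937 0.176  0.0121] F [-12.7  -3.5   9.1] t 27.8 q [-0.82  0.65  0.52  2.13 -1.25  0.27  2.62] w -0.0
[-0.55189585  2.19197803  0.0665917 ] s -0.02231298145184139
```

The stop is at the same place with the body 4 mm further back, so the tray is home. I'll retreat.

>>> step_arm(moves=[[8, 0, -5, 0, 0.03, 0, 0], [30, 0, -20, 0, 0.1, 0, 0], [50, 0, -60, 0, 0.2, 0, 0], [60, 0, -105, 0, 0.25, 0, 0], [70, 0, -150, 0, 0.3, 0, 0], [70, 0, -170, 0, 0.3, 0, 30], [70, 0, -170, 0, 0.3, 0, 30]])

```text
clock: 28.5
tcp_pos: [0.4796, 0.1421, 0.1516]
orientation: [-0.447, 3.06, 0.009]
contact_force: [0.9, 0.5, -1.0]
grip_width: 0.0286
gripper_force: 0.0
```

```bash
python3 - <<'E'
from h import *
mv(); print(r.hand_in())
E
```

```text
at [0.4796 0.1421 0.1516] F [ 0.9  0.5 -1. ] t 28.5 q [-1.3   0.5   1.15  2.13 -0.63  0.85  2.09] w 0.0286
the job is handed in; nothing more can be done
None
```

The job is handed in at 28.5 s: both keys are folded down, the set is laid flat in the tray, the tray is pushed home to its stop, and the gripper is clear of everything; pressing the keys peaked at about 13 N down (11 N sideways), the handle slid about 25 mm on the shelf while key b was pushed, the jar, lever, wrench and inflator look unmoved in the images, and no verdict came back.

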